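# Load a hex battery pack, contact groove up, through the charging dock's flap

### The arm

A 6-joint arm with a two-finger parallel gripper is mounted at the origin on the work surface. World frame = base frame: x ahead of the robot, y to its left, z up, the work surface at z = 0. Lengths are in m, angles in degrees, forces in N, time in s.
With the tool pointing down it reaches from about 0.375 to 0.9 m from the base axis. Payload 3.1 kg.
Tool frame: the origin (TCP) lies at the very end of the fingers, on their centre line; the grasp point (between the pads) lies 19 mm behind it; z points along the fingers, y is the line along which they close (so a half turn about z gives the same grasp; the last joint's range is limited). The gripper opens to 87 mm and grips with 3 to 60 N. Pads are 19 mm wide; open, the fingers measure 117 mm over their backs; the gripper's body (75 mm by 190 mm) begins 51 mm behind the grasp point.
Start: joints at [63.57, 30.224, 82.088, -0, 67.689, -10.227], TCP at [0.174, 0.6, 0.201] pointing down, gripper open.
Joint ranges: [-176.69, 176.69], [-43.24, 126.21], [12.49, 139.97], [-82, 262], [0, 151.66], [-163.58, 163.58]. Speed limits (degrees/s): [159.86, 159.86, 180, 180, 180, 180].

### API

Orientations are given as a 3x3 rotation matrix whose columns are the frame's x, y, z axes.
In Python, from rig import bot gives the robot as it stands.
- The arm moves only by the tool move_arm, never from a script. Its argument "increments" is a list of rows, each an object with "xyz": the shift along the tool's x, y, z in mm, a list of three; "roll": the turn about the tool's z in rad; "grip": the opening in per cent of the stroke, from 0 (shut) to 100 (fully open). A call has 1 to 5 rows; each row shifts and turns the commanded pose from where the row before left it, along the tool's axes as they then stand; what a row does not reach is not made up. A row lasts 1/12 s, in which the tool goes at most 41.7 mm and 7.16 degrees, less where a joint would pass 70% of its speed; a pose out of reach is approached as far as the arm can. A call is refused whole if a number of a shift passes 41.7 or a number of a turn 0.125, either way. A call with a gripper value outside its range is refused whole. The fingers move at their own pace and stop on an object; the grip force is fixed at half the most. Time passes only in rows, so rows that do not move let the fingers close. It gives the time, the measured TCP pose, the force, the opening and the grip force at its end, in the units of the state.
- bot.read_state(): the state, without advancing time (a new reading comes with each control period).
- bot.capture(name): name is "scene" or "top" or "wrist"; returns (picture, depth): 384x512x3 uint8, red, green, blue; 384x512 float32, m along the optical axis (not along the pixel's ray), 0 where there is no reading.
- bot.camera_model(name): a dict with "intrinsics" (3x3 intrinsics, pixels), "D" ([k1, k2, p1, p2, k3] as OpenCV has them; the pictures are not rectified), "rvec" (rotation vector, rad) and "tvec" (3), from world to camera coordinates, as OpenCV has them; the wrist camera has in their place "tool_from_camera" (4x4, takes a point from camera to tool coordinates, whose origin is the TCP and whose axes are the flange's). Camera axes: x right, y down, z forward; pixel columns grow to the right and rows downward; lengths in m; the calibration is good to about 2 mm. A picture is of the moment at which its call begins: read the wrist's pose just before it. camera_model takes no time and is no camera call.
- bot.hand_in(): hands the job in; it is judged then, once.
Trained networks look in the newest picture that a camera, given by its name, has taken for a name from the list of things; names that differ only in an ending like _2 or _b are one class to them, and where a whole thing is asked for, a point or a joint stands for the part that bears it (a point fixed in the world has none). Each returns a list of dicts, best first, with "conf" (0 to 1); they miss things now and then, are a little off and sometimes report something else, mostly with a low value. They report only what shows in the picture. A call takes as long as a camera call. They do not tell look-alikes from the thing itself.
- bot.spot_in(label, camera): "at" ([x, y, z] in m, in the coordinates of the camera as it stood for that picture, good to about 4 mm: the middle of the surface that is visible of it).
- bot.trace(label, camera): "mask" (384x512 bool, what is visible of it).
The state is a dict: "time_s": time; "joint_positions": joint angles; "qvel": joint speeds; "tau": joint torques, N m; "position": TCP position; "tcp_rot": TCP orientation; "force": force on the tool from outside, world axes, zero at the start; "moment": the same for the moment, N m; "opening": opening from 0.0 (shut) to 1.0 (fully open); "grasp_force": force on a finger pad.
Only numpy, scipy, OpenCV 4.12 (cv2) and the standard library are available. Lean on these libraries where they do the work, as an engineer would, in place of code of your own. Each camera call takes 0.05 s, during which the arm holds its last target. There are 200 camera calls.

### The job

Of the three six-sided battery packs, take the one lying in front of the charging dock, roll it over on the bench until its grooved flat faces up, then push it endways along the bench through the dock's sprung swing flap until it is wholly inside, groove still up, and the flap has closed behind it. Leave the two spare packs at the right and the other things on the bench where they are.

Things in the scene. Friction and masses are not known exactly. Their poses are not given: they have to be found in the camera images.
- pack_a: grey plastic battery pack, a six-sided bar 130 mm long, 45 mm across flats, 52 across corners, 0.25 to 0.5 kg. Origin at its centre, 22.5 mm up as it lies on a flat. Own x along the bar; own z out through the one marked flat, which has a groove 12 mm wide, 4 deep along its whole length (copper strip on its floor). Tipped over an edge it drops on the next flat, 60 degrees and 26 mm on
- pack_b: identical pack, same axes. Which of the three lies where varies: one lies in front of the dock's mouth (y above -0.2) and is to be loaded; the other two are spares side by side at the right of the bench (y below -0.38). All start lying on a flat with the groove facing 60 or 120 degrees from up, long axis within 0.35 rad of world y
- pack_c: identical pack, same axes: see the other two
- dock: white charging dock fixed to the bench: an open-topped bay at bench level, no floor of its own. Own x points straight into the bay (world +y within 0.2 rad), z up; origin on the bench, mid-mouth, in the plane of the shut flap. Bay 76 mm wide between walls 12 mm thick and 40 high, 245 mm deep to the face of its 75 mm high rear housing; a pack moves freely in it
- dock_mouth (a point): same point and axes as the dock. Two guide cheeks 40 mm high flare outwards from the mouth to 50 mm in front of it, where they stand 118 mm apart inside, 137 outside. Deep inside, a black contact arm bridges the bay 223 to 243 mm from the flap, with 48 mm free height under it
- flap (a joint): swing angle, rad, of the steel flap (5 mm thick, 73 wide, 38 high) across the dock's mouth, on a hinge post 44 mm high at the dock's +y side of the mouth. 0 is shut, positive swings into the bay (to 1.5, along the wall), negative outwards (to -1.5); a weak spring (1.5 N at its edge wide open) shuts it from either side when nothing holds it. A pack's rear end must go 75 mm in to clear its swing
- screwdriver: bystander, leave alone: a screwdriver, 200 mm, lying between the robot and the packs; origin under its middle
- mug: bystander, leave alone: white mug, 90 mm high, beyond the packs; origin under its middle
- jar: bystander, leave alone: glass jar, 80 mm high, beyond the packs; origin under its middle
- tape: bystander, leave alone: cardboard tape roll, 100 mm across, 48 mm high, beyond the packs on the right; origin under its middle
- brush: bystander, leave alone: a brush lying near the robot; origin under its middle
There are look-alikes about, which are no part of the job. Leave any green look-alike of the pack_b alone.

How it is judged (in metres and radians):
On the way, in this order (a step that is already met when the one before it is completed fails the run):
1. the pack in front of the dock lies on the bench outside the dock, grooved flat up (((angle between pack_a's own z axis and vertical below 0.12 rad and height (world z) of pack_a below 0.03 m and linear speed of pack_a below 0.03 m/s and x of pack_a in the frame of dock below -0.07 m and world y of pack_a above -0.33 m) or (angle between pack_b's own z axis and vertical below 0.12 rad and height (world z) of pack_b below 0.03 m and linear speed of pack_b below 0.03 m/s and x of pack_b in the frame of dock below -0.07 m and world y of pack_b above -0.33 m) or (angle between pack_c's own z axis and vertical below 0.12 rad and height (world z) of pack_c below 0.03 m and linear speed of pack_c below 0.03 m/s and x of pack_c in the frame of dock below -0.07 m and world y of pack_c above -0.33 m))), for 0.2 s.
2. the pack, groove up and at bench level, passes endways through the opened flap (((x of pack_a in the frame of dock between -0.03 and 0.03 m and y of pack_a in the frame of dock between -0.025 and 0.025 m and height (world z) of pack_a below 0.035 m and angle between pack_a's own z axis and vertical below 0.2 rad and value of joint flap above 0.7 rad) or (x of pack_b in the frame of dock between -0.03 and 0.03 m and y of pack_b in the frame of dock between -0.025 and 0.025 m and height (world z) of pack_b below 0.035 m and angle between pack_b's own z axis and vertical below 0.2 rad and value of joint flap above 0.7 rad) or (x of pack_c in the frame of dock between -0.03 and 0.03 m and y of pack_c in the frame of dock between -0.025 and 0.025 m and height (world z) of pack_c below 0.035 m and angle between pack_c's own z axis and vertical below 0.2 rad and value of joint flap above 0.7 rad))).
At the end, for the whole second after the job is handed in: The pack from in front of the dock rests in the bay on the bench, centre 100 to 185 mm past the mouth and within 25 mm of the middle line, along the bay within 0.25 rad, groove up within 0.12 rad; flap within 0.1 rad of shut; spares within 20 mm of their start (((x of pack_a in the frame of dock between 0.1 and 0.185 m and y of pack_a in the frame of dock between -0.025 and 0.025 m and height (world z) of pack_a below 0.03 m and angle between pack_a's own z axis and vertical below 0.12 rad and angle between the x axis of pack_a and the x axis of dock, either way round below 0.25 rad and linear speed of pack_a below 0.02 m/s and angular speed of pack_a below 0.2 rad/s and value of joint flap between -0.1 and 0.1 rad and world y of each of pack_b, pack_c below -0.33 m and distance of each of pack_b, pack_c from where it was at the start of the episode below 0.02 m) or (x of pack_b in the frame of dock between 0.1 and 0.185 m and y of pack_b in the frame of dock between -0.025 and 0.025 m and height (world z) of pack_b below 0.03 m and angle between pack_b's own z axis and vertical below 0.12 rad and angle between the x axis of pack_b and the x axis of dock, either way round below 0.25 rad and linear speed of pack_b below 0.02 m/s and angular speed of pack_b below 0.2 rad/s and value of joint flap between -0.1 and 0.1 rad and world y of each of pack_a, pack_c below -0.33 m and distance of each of pack_a, pack_c from where it was at the start of the episode below 0.02 m) or (x of pack_c in the frame of dock between 0.1 and 0.185 m and y of pack_c in the frame of dock between -0.025 and 0.025 m and height (world z) of pack_c below 0.03 m and angle between pack_c's own z axis and vertical below 0.12 rad and angle between the x axis of pack_c and the x axis of dock, either way round below 0.25 rad and linear speed of pack_c below 0.02 m/s and angular speed of pack_c below 0.2 rad/s and value of joint flap between -0.1 and 0.1 rad and world y of each of pack_a, pack_b below -0.33 m and distance of each of pack_a, pack_b from where it was at the start of the episode below 0.02 m))); the robot touches nothing.
It fails at once if two packs are moved by more than 20 mm: a spare was disturbed (distance of each of pack_a, pack_b from where it was at the start of the episode above 0.02 m or distance of each of pack_b, pack_c from where it was at the start of the episode above 0.02 m or distance of each of pack_a, pack_c from where it was at the start of the episode above 0.02 m).
It fails at once if another thing on the bench is shifted by more than 40 mm (distance of any of screwdriver, mug, jar, tape, brush from where it was at the start of the episode above 0.04 m).
It also fails if it takes over 72 s, if anything falls off the work surface, if the arm or the gripper's body presses on something with over 40 N, if the wrist force passes 120 N, or if a joint passes its speed limit or range.

## Working session

There is one attempt and no reset: what is moved stays moved. The work goes in short steps, Python scripts to look and compute and a tool call to move; the robot and the scene stay as the last step left them, time stands still between calls to the robot, and variables do not carry over. Pictures are saved under pics/ and viewed, at most 13 in all, crops included, and the job is handed in when it is done.

Besides the shell and the picture viewer there is one more tool, called after ">>>" as name(argument=value, ...), one argument or row to a line, values as JSON. move_arm: Moves the arm, as the interface text tells. Its arguments: {"type":"object","properties":{"increments":{"type":"array"}},"required":["increments"]}

```bash
ls; mkdir -p pics; cat > h.py <<'E'
import numpy as np, cv2
from rig import bot
def ext(n):
    m=bot.camera_model(n)
    if 'rvec' in m:
        R=cv2.Rodrigues(np.array(m['rvec'],float))[0]; t=np.array(m['tvec'],float).ravel()
        return m,R.T,-R.T@t   # cam->world
    s=bot.read_state(); T=np.array(m['tool_from_camera']); Rw=np.array(s['tcp_rot']); p=np.array(s['position'])
    return m,Rw@T[:3,:3],Rw@T[:3,3]+p
def cloud(n):
    m,R,t=ext(n); im,d=bot.capture(n)
    h,w=d.shape; K=np.array(m['intrinsics']); D=np.array(m['D'],float)
    uv=np.stack(np.meshgrid(np.arange(w),np.arange(h)),-1).reshape(-1,1,2).astype(np.float64)
    xy=cv2.undistortPoints(uv,K,D).reshape(h,w,2)
    P=np.dstack([xy*d[...,None],d])@R.T+t
    P[d==0]=np.nan
    return im,d,P,(m,R,t)
def save(n,im): cv2.imwrite('pics/'+n+'.png',im[...,::-1])
E
python3 - <<'E'
from h import *
s=bot.read_state(); print(s['time_s'],s['position'],s['tcp_rot'])
for n in('top','scene'):
    im,d,P,(m,R,t)=cloud(n); save(n+'0',im); np.save(n+'P',P); print(n,t)
    for l in('pack_a','dock','flap','screwdriver','mug','jar','tape','brush'):
        for r in bot.spot_in(l,n): print(l,round(r['conf'],2),np.round(R@np.array(r['at'])+t,3))
E
```

```text
pics
0.0 [0.17401432 0.5994579  0.19968364] [[-9.60278584e-01  2.79041472e-01 -9.47362112e-04]
 [ 2.79042850e-01  9.60276616e-01 -1.97714587e-03]
 [ 3.58023990e-04 -2.16296546e-03 -9.99997597e-01]]
top [ 0.33938117 -0.11097734  1.69615009]
pack_a 0.95 [ 0.538 -0.292  0.042]
pack_a 0.9 [ 0.454 -0.456  0.043]
pack_a 0.63 [ 0.62  -0.453  0.045]
pack_a 0.62 [0.784 0.254 0.041]
pack_a 0.57 [ 0.572 -0.105  0.042]
pack_a 0.57 [0.408 0.259 0.045]
pack_a 0.55 [ 0.186 -0.292  0.044]
dock 0.87 [0.58  0.351 0.066]
flap 0.62 [0.567 0.115 0.037]
flap 0.2 [ 0.749 -0.249  0.047]
screwdriver 0.64 [0.584 0.351 0.068]
screwdriver 0.5 [ 0.36  -0.311  0.024]
mug 0.76 [0.774 0.07  0.029]
jar 0.71 [ 0.759 -0.102  0.079]
tape 0.89 [ 0.748 -0.251  0.05 ]
brush 0.62 [0.362 0.079 0.018]
scene [1.08046305 0.55897435 0.91782057]
pack_a 0.96 [ 0.633 -0.43   0.039]
pack_a 0.94 [ 0.47  -0.438  0.04 ]
pack_a 0.84 [0.422 0.272 0.043]
pack_a 0.83 [0.799 0.263 0.043]
pack_a 0.81 [ 0.55  -0.285  0.038]
pack_a 0.78 [ 0.209 -0.271  0.037]
pack_a 0.61 [ 0.583 -0.093  0.041]
dock 0.72 [0.606 0.352 0.042]
dock 0.66 [0.776 0.077 0.05 ]
dock 0.2 [ 0.581 -0.094  0.042]
flap 0.64 [0.573 0.118 0.022]
screwdriver 0.61 [ 0.371 -0.303  0.019]
mug 0.74 [0.773 0.076 0.053]
jar 0.9 [ 0.781 -0.084  0.052]
tape 0.73 [ 0.751 -0.238  0.034]
brush 0.83 [0.364 0.093 0.016]
```

View pics/top0.png

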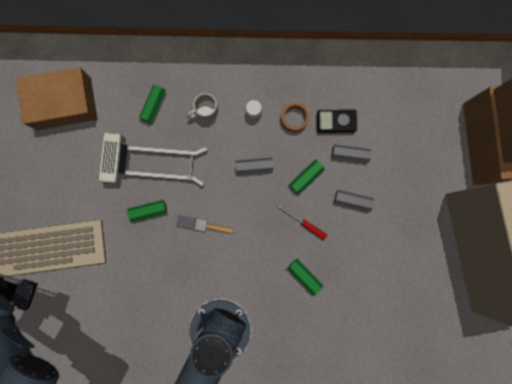

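View pics/scene0.png

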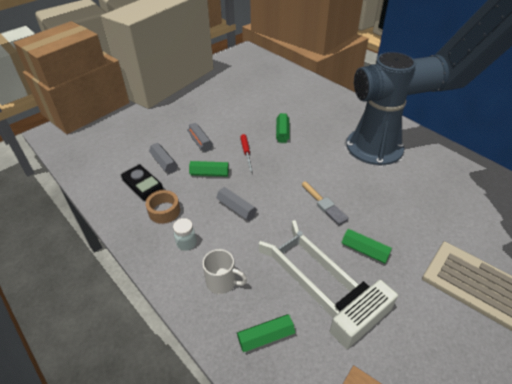

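The top view shows the dock with its mouth facing right at about (193,165), and the target pack in front of it at (254,166). The spares are at (351,154) and (354,201), and the green look-alikes are scattered about. I'll bring the wrist camera over the target.

>>> move_arm(
  increments=[
    {"xyz":[-27,-28.5,-4],"roll":0,"grip":0},
    {"xyz":[-27,-28.5,-4],"roll":0,"grip":0},
    {"xyz":[-27,-28.5,-4],"roll":0,"grip":0},
    {"xyz":[-27,-28.5,-4],"roll":0,"grip":0},
    {"xyz":[-27,-28.5,-4],"roll":0,"grip":0},
  ],
)

```text
time_s: 1.32
position: [0.2646, 0.4241, 0.2209]
tcp_rot: [[-0.961, 0.278, 0.0], [0.278, 0.961, 0.0], [-0.0, 0.0, -1.0]]
force: [0.2, 0.1, -0.5]
opening: 0.709
grasp_force: 0.0
```

>>> move_arm(
  increments=[
    {"xyz":[-27,-28.5,-4],"roll":0,"grip":0},
    {"xyz":[-27,-28.5,-4],"roll":0,"grip":0},
    {"xyz":[-27,-28.5,-4],"roll":0,"grip":0},
    {"xyz":[-27,-28.5,-4],"roll":0,"grip":0},
    {"xyz":[-27,-28.5,-4],"roll":0,"grip":0},
  ],
)

```text
time_s: 1.73
position: [0.3547, 0.2495, 0.2412]
tcp_rot: [[-0.96, 0.279, 0.001], [0.279, 0.96, 0.0], [-0.001, 0.001, -1.0]]
force: [1.3, 0.4, -0.5]
opening: 0.326
grasp_force: 0.0
```

>>> move_arm(
  increments=[
    {"xyz":[-27,-28.5,-4],"roll":0,"grip":0},
    {"xyz":[-27,-28.5,-4],"roll":0,"grip":0},
    {"xyz":[-27,-28.5,-4],"roll":0,"grip":0},
    {"xyz":[-27,-28.5,-4],"roll":0,"grip":0},
    {"xyz":[-27,-28.5,-4],"roll":0,"grip":0},
  ],
)

```text
time_s: 2.15
position: [0.4446, 0.0747, 0.2612]
tcp_rot: [[-0.96, 0.279, 0.001], [0.279, 0.96, 0.0], [-0.001, 0.0, -1.0]]
force: [0.9, 0.8, 0.1]
opening: 0.015
grasp_force: 0.0
```

>>> move_arm(
  increments=[
    {"xyz":[-27,-28.5,-4],"roll":0,"grip":0},
    {"xyz":[-27,-28.5,-4],"roll":0,"grip":0},
    {"xyz":[-27,-28.5,-4],"roll":0,"grip":0},
    {"xyz":[0,0,0],"roll":0,"grip":0},
    {"xyz":[0,0,0],"roll":0,"grip":0},
  ],
)

```text
time_s: 2.57
position: [0.4989, -0.03, 0.2727]
tcp_rot: [[-0.959, 0.283, 0.001], [0.283, 0.959, 0.0], [-0.001, 0.0, -1.0]]
force: [-1.4, 0.4, 0.4]
opening: 0.005
grasp_force: 0.0
```

```bash
python3 - <<'E'
from h import *
s=bot.read_state(); print(s['time_s'],s['position'],s['tcp_rot'],s['joint_positions'])
print(bot.camera_model('wrist')['tool_from_camera'])
im,d,P,(m,R,t)=cloud('wrist'); save('w1',im); np.save('w1P',P); print(t,R[:,2])
for l in('pack_a','flap'):
  for r in bot.spot_in(l,'wrist'): print(l,round(r['conf'],2),np.round(R@np.array(r['at'])+t,3))
E
```

```text
2.5667 [ 0.49887679 -0.02999376  0.2727468 ] [[-9.59185484e-01  2.82776721e-01  7.30460510e-04]
 [ 2.82776806e-01  9.59185737e-01  1.41417252e-05]
 [-6.96648352e-04  2.20121828e-04 -9.99999733e-01]] [-1.62813681e+01  1.55427568e+01  9.43529010e+01  1.33087605e-02
  7.00643960e+01 -8.98598985e+01]
[[ 4.35259474e-04 -9.61511375e-01 -2.74764782e-01  7.57686566e-02]
 [ 9.99999904e-01  4.04184531e-04  1.69713919e-04 -2.57161207e-04]
 [-5.21261891e-05 -2.74764830e-01  9.61511459e-01 -1.83222689e-01]
 [ 0.00000000e+00  0.00000000e+00  0.00000000e+00  1.00000000e+00]]
[ 0.42599404 -0.0088174   0.4559166 ] [ 0.26430073 -0.07752072 -0.96131975]
pack_a 0.98 [0.801 0.238 0.033]
pack_a 0.97 [0.402 0.257 0.047]
pack_a 0.84 [ 0.224 -0.251  0.037]
pack_a 0.77 [ 0.621 -0.402  0.041]
pack_a 0.75 [ 0.52  -0.266  0.041]
pack_a 0.65 [ 0.466 -0.397  0.033]
pack_a 0.55 [ 0.561 -0.093  0.039]
flap 0.93 [0.571 0.108 0.028]
```

View pics/w1.png

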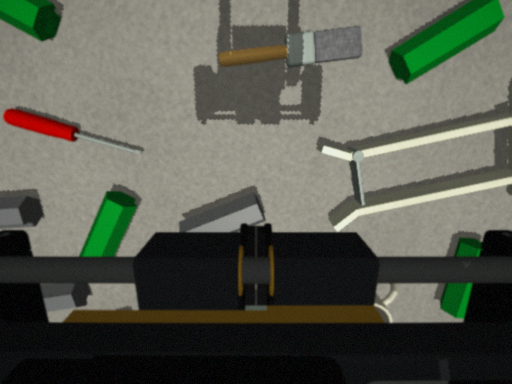

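The wrist view shows the target pack at (222,212), with its robot-side upper flat visible and no groove on it. The gripper hides its far side.

```bash
python3 - <<'E'
from h import *
s=cv2.imread('pics/scene0.png')[180:228,205:269]; t=cv2.imread('pics/top0.png')[142:190,222:286]; w=cv2.imread('pics/w1.png')[183:240,175:270]
f=lambda a:cv2.convertScaleAbs(cv2.resize(a,(400,300),interpolation=cv2.INTER_CUBIC),alpha=1.5)
cv2.imwrite('pics/crop.png',np.vstack([np.hstack([f(s),f(t)]),np.hstack([f(w),f(w)*0])]))
for n in('top','scene','w1'):
    P=np.load(n+'P.npy').reshape(-1,3)
    # pack top
    q=P[(abs(P[:,0]-.575)<.06)&(abs(P[:,1]+.10)<.11)&(P[:,2]>.036)&(P[:,2]<.06)]
    r=cv2.minAreaRect(q[:,:2].astype(np.float32)*1000) if len(q) else None
    print(n,len(q),np.round(np.median(q,0),3) if len(q) else '',r)
    # dock walls
    q=P[(P[:,2]>.03)&(P[:,2]<.05)&(P[:,0]>.48)&(P[:,0]<.68)&(P[:,1]>.14)&(P[:,1]<.30)]
    for lo in np.arange(.14,.30,.03):
        k=q[(q[:,1]>lo)&(q[:,1]<lo+.03)]
        a=k[k[:,0]<.57];b=k[k[:,0]>.57]
        print(round(lo+.015,3),len(a),len(b),np.round([np.median(a[:,0]),np.median(b[:,0]),np.median(a[:,2]),np.median(b[:,2])],3))
E
```

```text
top 379 [ 0.571 -0.107  0.043] ((571.025390625, -107.89957427978516), (43.14435958862305, 130.12744140625), 5.863974094390869)
0.155 29 29 [0.526 0.615 0.038 0.039]
0.185 32 31 [0.529 0.616 0.039 0.04 ]
0.215 31 32 [0.531 0.618 0.039 0.04 ]
0.245 32 32 [0.532 0.62  0.038 0.04 ]
0.275 32 30 [0.534 0.622 0.038 0.04 ]
0.305 9 10 [0.538 0.622 0.036 0.038]
scene 361 [ 0.579 -0.101  0.043] ((577.3764038085938, -105.67450714111328), (34.216060638427734, 132.28778076171875), 5.705107688903809)
0.155 49 49 [0.533 0.62  0.037 0.037]
0.185 52 58 [0.534 0.622 0.036 0.038]
0.215 55 66 [0.536 0.623 0.039 0.039]
0.245 57 62 [0.539 0.625 0.039 0.038]
0.275 60 66 [0.541 0.629 0.038 0.038]
0.305 22 24 [0.543 0.63  0.038 0.038]
w1 1290 [ 0.565 -0.091  0.044] ((571.6776733398438, -108.10813903808594), (35.91024398803711, 129.66015625), 5.984968185424805)
0.155 194 181 [0.526 0.613 0.039 0.039]
0.185 196 183 [0.528 0.615 0.039 0.039]
0.215 198 185 [0.53  0.617 0.039 0.039]
0.245 199 186 [0.532 0.619 0.039 0.039]
0.275 197 196 [0.534 0.621 0.039 0.039]
0.305 68 63 [0.535 0.623 0.039 0.039]
```

View pics/crop.png

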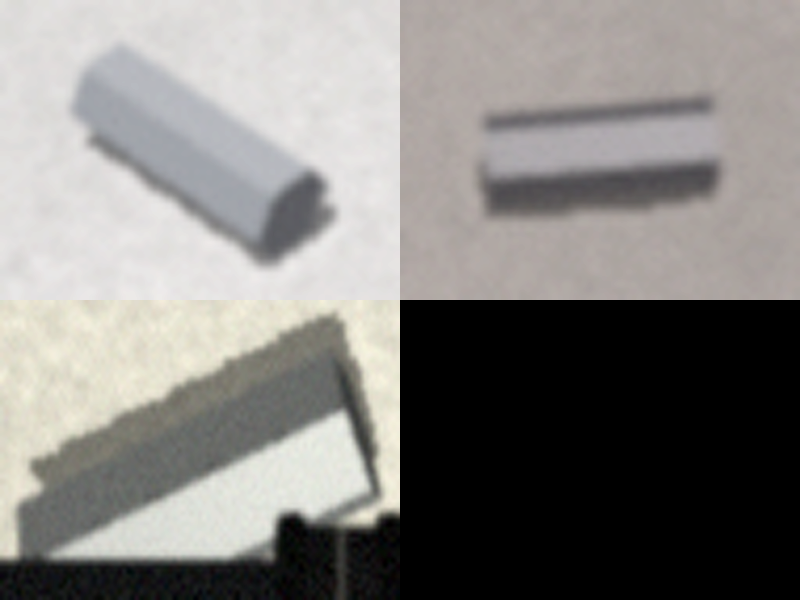

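No groove shows on any of the three upper flats, so it faces 120° down on one side. I'll look at the pack's dock-side end obliquely to see which side has the notch.

>>> move_arm(
  increments=[
    {"xyz":[-17,20,26],"roll":0,"grip":0},
    {"xyz":[-17,20,26],"roll":0,"grip":0},
    {"xyz":[-17,20,26],"roll":0,"grip":0},
    {"xyz":[-17,20,26],"roll":0,"grip":0},
    {"xyz":[-17,20,26],"roll":0,"grip":0},
  ],
)

```text
time_s: 3.13
position: [0.6072, 0.047, 0.1416]
tcp_rot: [[-0.961, 0.277, -0.0], [0.277, 0.961, 0.0], [0.001, 0.0, -1.0]]
force: [-0.1, -0.3, -0.0]
opening: 0.008
grasp_force: 0.0
```

>>> move_arm(
  increments=[
    {"xyz":[-17,20,26],"roll":0,"grip":0},
    {"xyz":[-17,20,26],"roll":0,"grip":0},
    {"xyz":[0,0,0],"roll":0,"grip":0},
    {"xyz":[0,0,0],"roll":0,"grip":0},
  ],
)

```text
time_s: 3.47
position: [0.649, 0.0758, 0.0878]
tcp_rot: [[-0.961, 0.275, -0.006], [0.275, 0.961, 0.0], [0.006, -0.001, -1.0]]
force: [-0.1, -0.8, -0.3]
opening: 0.008
grasp_force: 0.0
```

```bash
python3 - <<'E'
from h import *
im,d,P,(m,R,t)=cloud('wrist'); print(t, m['intrinsics'])
K=np.array(m['intrinsics']);D=np.array(m['D'],float)
R_=R.T; uv=cv2.projectPoints(np.array([[.565,-.043,.022]]),cv2.Rodrigues(R_)[0],-R_@t,K,D)[0].ravel(); print(uv)
u,v=np.clip(uv.astype(int),[60,50],[450,330])
c=im[v-50:v+50,u-60:u+60]
save('w2c',cv2.convertScaleAbs(np.hstack([cv2.resize(c,(480,400),interpolation=cv2.INTER_CUBIC),cv2.resize(im,(320,240)).repeat(1,0) if 0 else cv2.copyMakeBorder(cv2.resize(im,(320,240)),0,160,0,0,0)]),alpha=1.8))
E
```

```text
[0.57723981 0.09634809 0.27150508] [[288.60254399   0.         255.61533465]
 [  0.         288.60254399 194.46582717]
 [  0.           0.           1.        ]]
[ 96.44053519 146.09182529]
```

View pics/w2c.png

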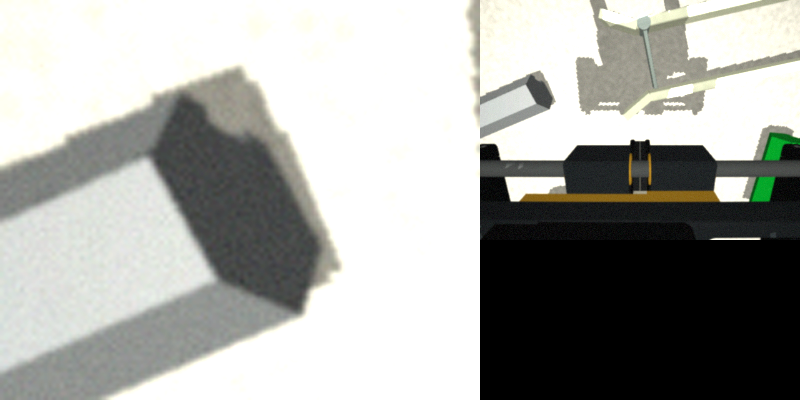

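The end view shows the groove notch at crop (225,125), on the robot side (−x) low flat. So the pack needs two rolls toward +x. I'll write a row planner.

```bash
cat > plan.py <<'E'
from h import *
import json
def plan(x,y,z,ang=None,step=38,g=0,n=None):
    """world target TCP, ang = world angle (deg) of tool y axis"""
    s=bot.read_state(); p=np.array(s['position']); R=np.array(s['tcp_rot'])
    a0=np.arctan2(R[1,1],R[0,1]); da=0 if ang is None else (np.radians(ang)-a0+np.pi)%(2*np.pi)-np.pi
    d=np.array([x,y,z])-p; n=n or int(max(np.ceil(np.linalg.norm(d)*1000/step),np.ceil(abs(da)/.12),1))
    print('at',np.round(p,4),'yaw',round(np.degrees(a0),2),'t',s['time_s'],'n',n)
    for i in range(n):
        a=a0+da*i/n; ty=np.array([np.cos(a),np.sin(a),0]); tx=np.array([-ty[1],ty[0],0])
        w=d/n*1000
        print(json.dumps(dict(xyz=[round(float(v),1) for v in (w@tx,w@ty,-w[2])],roll=round(-da/n,4),grip=g)))
E
python3 -c "
from plan import *
plan(.511,-.114,.075,5.9)"
```

```text
at [0.6497 0.0749 0.0899] yaw 73.96 t 3.5167 n 10
{"xyz": [8.1, -22.0, 1.5], "roll": 0.1188, "grip": 0}
{"xyz": [5.4, -22.8, 1.5], "roll": 0.1188, "grip": 0}
{"xyz": [2.7, -23.3, 1.5], "roll": 0.1188, "grip": 0}
{"xyz": [-0.1, -23.4, 1.5], "roll": 0.1188, "grip": 0}
{"xyz": [-2.8, -23.3, 1.5], "roll": 0.1188, "grip": 0}
{"xyz": [-5.6, -22.8, 1.5], "roll": 0.1188, "grip": 0}
{"xyz": [-8.2, -21.9, 1.5], "roll": 0.1188, "grip": 0}
{"xyz": [-10.8, -20.8, 1.5], "roll": 0.1188, "grip": 0}
{"xyz": [-13.2, -19.4, 1.5], "roll": 0.1188, "grip": 0}
{"xyz": [-15.4, -17.7, 1.5], "roll": 0.1188, "grip": 0}
```

>>> move_arm(
  increments=[
    {"xyz":[8.1,-22.0,1.5],"roll":0.1188,"grip":0},
    {"xyz":[5.4,-22.8,1.5],"roll":0.1188,"grip":0},
    {"xyz":[2.7,-23.3,1.5],"roll":0.1188,"grip":0},
    {"xyz":[-0.1,-23.4,1.5],"roll":0.1188,"grip":0},
    {"xyz":[-2.8,-23.3,1.5],"roll":0.1188,"grip":0},
  ],
)

```text
time_s: 3.93
position: [0.5808, -0.0219, 0.0859]
tcp_rot: [[-0.635, 0.772, 0.003], [0.772, 0.635, -0.001], [-0.003, 0.002, -1.0]]
force: [0.3, 0.2, 0.2]
opening: 0.003
grasp_force: 0.0
```

>>> move_arm(
  increments=[
    {"xyz":[-5.6,-22.8,1.5],"roll":0.1188,"grip":0},
    {"xyz":[-8.2,-21.9,1.5],"roll":0.1188,"grip":0},
    {"xyz":[-10.8,-20.8,1.5],"roll":0.1188,"grip":0},
    {"xyz":[-13.2,-19.4,1.5],"roll":0.1188,"grip":0},
    {"xyz":[-15.4,-17.7,1.5],"roll":0.1188,"grip":0},
  ],
)

```text
time_s: 4.35
position: [0.5112, -0.1164, 0.0783]
tcp_rot: [[-0.094, 0.996, 0.003], [0.996, 0.094, -0.002], [-0.002, 0.003, -1.0]]
force: [-0.8, -0.3, -0.4]
opening: 0.005
grasp_force: 0.0
```

>>> move_arm(
  increments=[
    {"xyz":[0,0,19],"roll":0,"grip":0},
    {"xyz":[0,0,19],"roll":0,"grip":0},
    {"xyz":[0,0,0],"roll":0,"grip":0},
  ],
)

```text
time_s: 4.6
position: [0.5099, -0.1154, 0.0379]
tcp_rot: [[-0.098, 0.995, -0.002], [0.995, 0.098, 0.001], [0.001, -0.002, -1.0]]
force: [-1.4, 0.5, -0.6]
opening: 0.006
grasp_force: 0.0
```

```bash
python3 -c "
from plan import *
plan(.511,-.114,.037,5.9)
im,d,P,_=cloud('top')
q=P.reshape(-1,3);q=q[(abs(q[:,0]-.58)<.045)&(abs(q[:,1]+.10)<.11)&(q[:,2]>.036)&(q[:,2]<.06)]
print(len(q),cv2.minAreaRect(q[:,:2].astype(np.float32)*1000))
"
```

```text
at [ 0.5099 -0.1154  0.0379] yaw 5.65 t 4.6 n 1
{"xyz": [1.3, 1.2, 0.9], "roll": -0.0043, "grip": 0}
26 ((588.53076171875, -106.6220474243164), (125.87535095214844, 15.119665145874023), 88.97276306152344)
```

>>> move_arm(
  increments=[
    {"xyz":[0,8,0.5],"roll":0,"grip":0},
    {"xyz":[0,8,0],"roll":0,"grip":0},
    {"xyz":[0,6,0],"roll":0,"grip":0},
    {"xyz":[0,4,0],"roll":0,"grip":0},
    {"xyz":[0,4,0],"roll":0,"grip":0},
  ],
)

```text
time_s: 5.07
position: [0.5432, -0.1123, 0.0378]
tcp_rot: [[-0.101, 0.995, 0.002], [0.995, 0.101, -0.001], [-0.001, 0.001, -1.0]]
force: [-1.1, -0.3, -1.3]
opening: 0.007
grasp_force: 0.0
```

>>> move_arm(
  increments=[
    {"xyz":[0,3,0],"roll":0,"grip":0},
    {"xyz":[0,3,0],"roll":0,"grip":0},
    {"xyz":[0,3,0],"roll":0,"grip":0},
    {"xyz":[0,0,0],"roll":0,"grip":0},
  ],
)

```text
time_s: 5.4
position: [0.5515, -0.1116, 0.0371]
tcp_rot: [[-0.1, 0.995, 0.001], [0.995, 0.1, -0.0], [-0.0, 0.001, -1.0]]
force: [-0.1, -0.2, 0.2]
opening: 0.003
grasp_force: 0.0
```

```bash
cat > look.py <<'E'
from plan import *
def look(n='top'):
    im,d,P,_=cloud(n)
    m=(abs(P[...,0]-.60)<.075)&(P[...,1]<.03)&(P[...,1]>-.21)&(P[...,2]>.012)&(P[...,2]<.075)
    g=(im[...,1].astype(int)-im[...,0])<25
    m&=g
    q=P[m]
    # height profile across x
    for x in np.arange(.53,.68,.01):
        k=q[(q[:,0]>=x)&(q[:,0]<x+.01)]
        if len(k)>5: print(round(x+.005,3),len(k),'z',np.round(np.percentile(k[:,2],[10,50,90]),3),'y',np.round(np.percentile(k[:,1],[2,98]),3))
    return im,P
E
python3 -c "
from look import *
s=bot.read_state();print(s['position'],s['force'])
im,P=look('scene')
save('s2',cv2.resize(im[150:260,180:330],(750,550),interpolation=cv2.INTER_CUBIC))
"
```

```text
[ 0.55148699 -0.11157999  0.03711206] [-0.10461448 -0.16993914  0.23987506]
0.545 15 z [0.02  0.063 0.073] y [-0.103 -0.043]
0.555 31 z [0.021 0.041 0.064] y [-0.101 -0.041]
0.565 105 z [0.037 0.043 0.068] y [-0.141 -0.042]
0.575 96 z [0.031 0.043 0.045] y [-0.133 -0.04 ]
0.585 119 z [0.03  0.04  0.044] y [-0.13  -0.039]
0.595 176 z [0.022 0.031 0.04 ] y [-0.166 -0.044]
0.605 40 z [0.022 0.025 0.031] y [-0.169 -0.106]
```

View pics/s2.png

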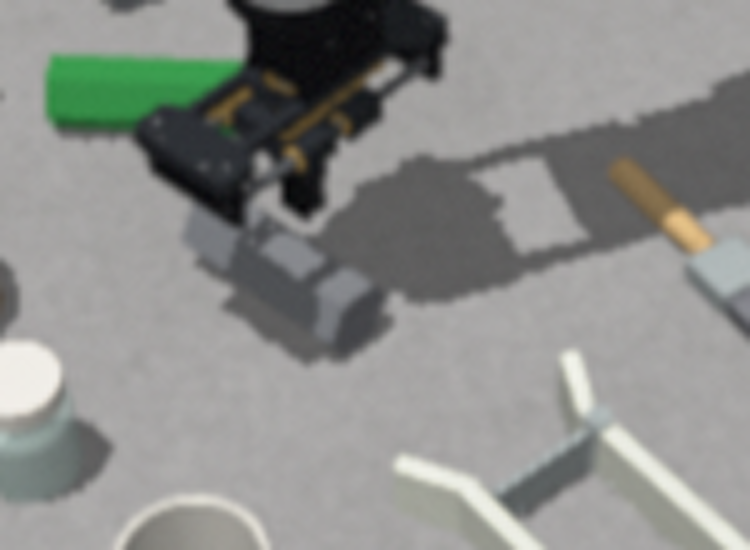

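The pack has not moved yet, because the fingertips are thinner than I assumed. I'll push on slowly.

>>> move_arm(
  increments=[
    {"xyz":[0,3,0],"roll":0,"grip":0},
    {"xyz":[0,3,0],"roll":0,"grip":0},
  ],
)

```text
time_s: 5.62
position: [0.5566, -0.1109, 0.037]
tcp_rot: [[-0.099, 0.995, -0.001], [0.995, 0.099, 0.0], [0.0, -0.001, -1.0]]
force: [-1.5, -0.8, 0.4]
opening: 0.004
grasp_force: 0.0
```

>>> move_arm(
  increments=[
    {"xyz":[0,2,0],"roll":0,"grip":0},
    {"xyz":[0,2,0],"roll":0,"grip":0},
  ],
)

```text
time_s: 5.78
position: [0.5611, -0.1106, 0.0371]
tcp_rot: [[-0.1, 0.995, 0.0], [0.995, 0.1, -0.0], [-0.0, 0.0, -1.0]]
force: [-0.9, -0.1, -0.1]
opening: 0.007
grasp_force: 0.0
```

```bash
python3 -c "
from look import *
s=bot.read_state();print(s['position'],s['force'])
im,P=look('scene')"
```

```text
[ 0.56108172 -0.1106134   0.03714931] [-0.8702272  -0.1082191  -0.06292245]
0.545 6 z [0.019 0.023 0.028] y [-0.046 -0.043]
0.555 33 z [0.02  0.041 0.069] y [-0.103 -0.042]
0.565 95 z [0.031 0.043 0.06 ] y [-0.142 -0.04 ]
0.575 113 z [0.03  0.043 0.065] y [-0.143 -0.04 ]
0.585 132 z [0.028 0.041 0.044] y [-0.138 -0.039]
0.595 151 z [0.022 0.03  0.037] y [-0.164 -0.042]
0.605 39 z [0.021 0.025 0.029] y [-0.169 -0.11 ]
```

```bash
cat >> look.py <<'E'
def prof(lo=-.085,hi=-.05,n='wrist'):
    im,d,P,_=cloud(n); q=P.reshape(-1,3)
    q=q[(q[:,1]>lo)&(q[:,1]<hi)&(abs(q[:,0]-.6)<.1)]
    print(' '.join(f'{x*1000:.0f}:{np.median(k[:,2])*1000:.0f}' for x in np.arange(.53,.68,.004) for k in [q[abs(q[:,0]-x)<.003]] if len(k)>8))
    return im,P
E
python3 -c "
from look import *
im,P=prof(); save('w3',im); prof(n='top')"
```

```text
530:149 534:149 538:150 542:150 546:149 550:149 554:145 558:145 562:151 566:152 570:152 574:152 578:152 582:152 586:152 590:155 594:165 598:165 602:164 606:164 610:164 614:161 618:145 622:144 626:143 630:143 634:134 638:134 642:-1 646:-1 650:-1 654:-1 658:-1 662:-1 666:-1 670:-1 674:-1 678:-1
530:453 534:379 538:381 542:385 546:392 550:398 554:403 558:402 562:405 566:406 570:416 574:404 578:402 582:403 586:408 590:405 594:401 598:400 602:396
```

View pics/w3.png

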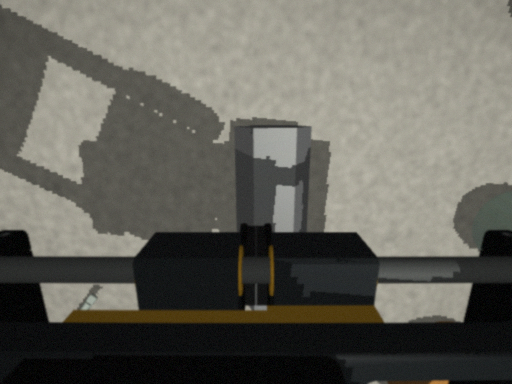

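The wrist view shows the pack still lying flat at (272,180), just ahead of the closed fingers at (257,240). I'll profile it with the gripper masked out.

```bash
sed -i 's/(abs(q\[:,0\]-.6)<.1)\]/(abs(q[:,0]-.6)<.1)\&(q[:,2]<.065)]/' look.py; python3 -c "
from look import *
prof(); prof(-.06,-.045)"
```

```text
530:-1 534:-1 538:-1 542:23 546:29 550:36 554:43 558:44 562:44 566:44 570:44 574:44 578:44 582:43 586:36 590:29 594:24 598:-1 602:-1 606:-1 610:-1 614:-1 618:-1 622:-1 626:-1 630:-1 634:-1 638:-1 642:-1 646:-1 650:-1 654:-1 658:-1 662:-1 666:-1 670:-1 674:-1 678:-1
530:-1 534:-1 538:-1 542:25 546:31 550:38 554:44 558:44 562:44 566:44 570:44 574:44 578:44 582:41 586:33 590:27 594:23 598:-1 602:-1 606:-1 610:-1 614:-1 618:-1 622:-1 626:-1 630:-1 634:-1 638:-1 642:-1 646:-1 650:-1 654:-1 658:-1 662:-1 666:-1 670:-1 674:-1 678:-1
```

```bash
python3 -c "
from look import *
s=bot.read_state();print(s['position'],s['force'])
im,d,P,(m,R,t)=cloud('scene')
K=np.array(m['intrinsics']);D=np.array(m['D'],float)
def pr(p): return cv2.projectPoints(np.array([p],float),cv2.Rodrigues(R.T)[0],-R.T@t,K,D)[0].ravel()
tcp=np.array(s['position']); a=pr(tcp); print('tip px',a, 'up',pr(tcp+[0,0,.05]))
c0,r0=a.astype(int)
for r in range(r0-22,r0+14,2):
  print(r,' '.join('%d,%d,%d'%tuple(np.round(P[r,c]*1000)) if d[r,c]>0 else '-' for c in range(c0-10,c0+12,3)), '|',' '.join(str(im[r,c].sum()) for c in range(c0-10,c0+12,3)))
c=im[r0-40:r0+35,c0-50:c0+50].copy()
b=cv2.resize(c,(800,600),interpolation=cv2.INTER_CUBIC); b=cv2.convertScaleAbs(b,alpha=1.6)
cv2.circle(b,(int((a[0]-c0+50)*8),int((a[1]-r0+40)*8)),5,(255,0,0),-1)
save('s3',b)"
```

```text
[ 0.56060119 -0.11048697  0.03711816] [-0.26563875 -0.283213    0.21643933]
tip px [238.71555105 197.04807365] up [238.0513233  185.53340351]
175 595,-110,153 588,-105,151 592,-86,167 583,-83,163 570,-87,153 - 553,-80,146 547,-74,147 | 134 148 131 117 187 145 175 80
177 596,-109,146 603,-85,167 597,-80,167 583,-84,155 575,-80,153 570,-74,153 554,-79,140 547,-75,138 | 119 137 113 200 127 111 201 137
179 616,-83,169 - 593,-86,152 587,-80,152 581,-74,153 575,-67,154 553,-81,130 547,-75,130 | 141 90 150 142 146 106 311 386
181 620,-78,167 594,-99,136 592,-88,142 592,-74,152 585,-69,151 573,-70,143 472,-179,0 464,-173,-1 | 136 126 149 210 105 95 466 490
183 625,-71,168 515,-207,-2 594,-86,137 594,-72,147 586,-69,144 573,-71,134 477,-174,-2 470,-167,-2 | 308 365 226 298 79 254 499 492
185 630,-66,168 522,-198,0 604,-73,145 594,-72,139 585,-69,136 551,-98,92 483,-167,-3 475,-161,-3 | 295 397 244 182 69 342 486 485
187 632,-64,163 617,-70,148 574,-113,88 574,-98,99 561,-101,88 498,-165,-1 490,-158,-1 483,-152,-2 | 242 274 130 59 66 401 493 456
189 625,-74,143 616,-72,139 572,-117,75 574,-100
[... 680 characters left out ...]
,41 526,-118,-2 518,-112,-3 | 281 278 413 370 231 304 278 285
201 594,-122,35 590,-112,40 584,-105,40 580,-95,45 574,-88,46 566,-83,45 558,-79,42 527,-102,2 | 246 348 394 412 325 236 256 283
203 597,-120,29 593,-109,34 590,-97,42 585,-89,45 578,-83,45 569,-80,41 566,-70,46 558,-65,44 | 241 356 368 399 412 252 233 274
205 598,-119,21 593,-109,26 591,-97,34 586,-88,38 582,-78,42 578,-70,46 571,-64,45 563,-59,44 | 247 284 340 370 337 234 319 353
207 590,-130,-2 598,-104,25 594,-94,29 589,-85,33 588,-72,42 582,-65,44 575,-59,44 568,-54,43 | 265 242 254 363 264 299 415 415
209 597,-121,0 592,-113,3 597,-91,25 591,-83,27 589,-71,36 586,-60,42 580,-53,43 575,-45,46 | 278 262 241 284 254 357 401 399
```

View pics/s3.png

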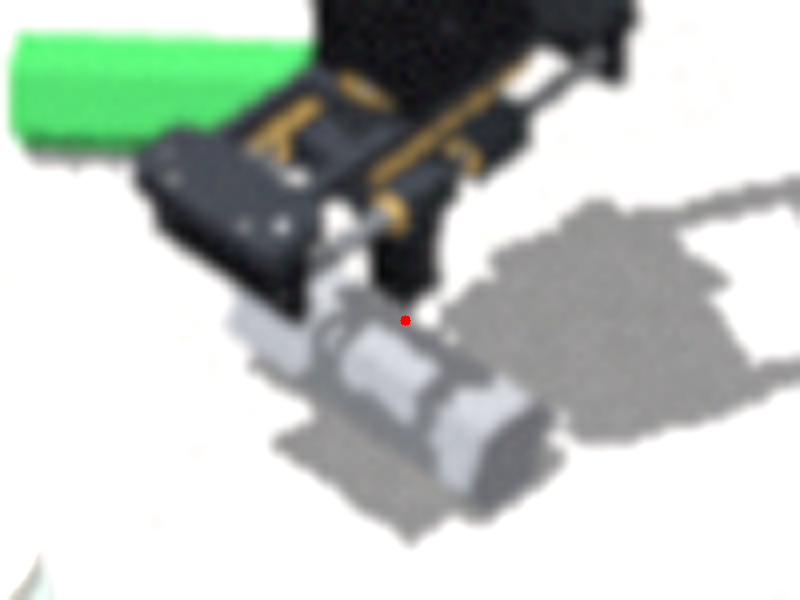

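The scene crop shows the fingertips ending just above the pack's top, at crop (405,305). The tips therefore sit higher than the reported TCP, so I'll touch down on the pack's top to measure the offset.

>>> move_arm(
  increments=[
    {"xyz":[0,8,0],"roll":0,"grip":0},
    {"xyz":[0,0,3],"roll":0,"grip":0},
    {"xyz":[0,0,2],"roll":0,"grip":0},
    {"xyz":[0,0,0],"roll":0,"grip":0},
  ],
)

```text
time_s: 6.42
position: [0.5684, -0.1096, 0.0316]
tcp_rot: [[-0.1, 0.995, -0.001], [0.995, 0.1, 0.0], [0.0, -0.001, -1.0]]
force: [0.8, -0.3, 0.2]
opening: 0.004
grasp_force: 0.0
```

>>> move_arm(
  increments=[
    {"xyz":[0,0,2],"roll":0,"grip":0},
    {"xyz":[0,0,2],"roll":0,"grip":0},
    {"xyz":[0,0,0],"roll":0,"grip":0},
  ],
)

```text
time_s: 6.67
position: [0.5683, -0.1096, 0.0276]
tcp_rot: [[-0.1, 0.995, -0.001], [0.995, 0.1, 0.0], [0.0, -0.001, -1.0]]
force: [0.4, 0.8, 0.2]
opening: 0.002
grasp_force: 0.0
```

>>> move_arm(
  increments=[
    {"xyz":[0,0,2],"roll":0,"grip":0},
    {"xyz":[0,0,0],"roll":0,"grip":0},
  ],
)

```text
time_s: 6.83
position: [0.5685, -0.1097, 0.0258]
tcp_rot: [[-0.1, 0.995, -0.001], [0.995, 0.1, 0.0], [0.0, -0.0, -1.0]]
force: [-0.5, -0.3, -0.1]
opening: 0.002
grasp_force: 0.0
```

>>> move_arm(
  increments=[
    {"xyz":[0,0,2],"roll":0,"grip":0},
    {"xyz":[0,0,0],"roll":0,"grip":0},
  ],
)

```text
time_s: 7.0
position: [0.5686, -0.1097, 0.0239]
tcp_rot: [[-0.1, 0.995, -0.0], [0.995, 0.1, 0.0], [0.0, -0.0, -1.0]]
force: [1.2, -0.3, -1.0]
opening: 0.003
grasp_force: 0.0
```

```bash
python3 -c "
from look import *
s=bot.read_state();print(s['position'],s['force'],s['opening'])
prof()
im,d,P,(m,R,t)=cloud('scene')
K=np.array(m['intrinsics']);D=np.array(m['D'],float)
q=P[(abs(P[...,1]+.11)<.025)&(abs(P[...,0]-.575)<.03)&(P[...,2]>.046)&(P[...,2]<.12)]
print(len(q),np.round(q[q[:,2].argsort()][:25]*1000).astype(int).tolist())"
```

```text
[ 0.56855272 -0.10971988  0.02387544] [ 1.16506113 -0.28667713 -0.95382518] 0.002737159084939562
530:-1 534:-1 538:-1 542:24 546:29 550:36 554:43 558:44 562:44 566:44 570:44 574:44 578:44 582:43 586:36 590:29 594:24 598:-1 602:-1 606:-1 610:-1 614:-1 618:-1 622:-1 626:-1 630:-1 634:-1 638:-1 642:-1 646:-1 650:-1 654:-1 658:-1 662:-1 666:-1 670:-1 674:-1 678:-1
83 [[581, -94, 46], [578, -98, 46], [573, -99, 46], [580, -105, 46], [581, -123, 47], [568, -99, 47], [580, -110, 47], [578, -107, 47], [576, -129, 47], [576, -104, 49], [572, -100, 49], [581, -118, 50], [568, -100, 50], [565, -98, 51], [560, -99, 51], [581, -112, 51], [580, -109, 51], [579, -115, 52], [564, -99, 53], [580, -95, 54], [560, -99, 54], [578, -111, 54], [572, -99, 54], [567, -100, 55], [579, -105, 55]]
```

>>> move_arm(
  increments=[
    {"xyz":[0,0,1.5],"roll":0,"grip":0},
    {"xyz":[0,0,0],"roll":0,"grip":0},
  ],
)

```text
time_s: 7.27
position: [0.5689, -0.1098, 0.0235]
tcp_rot: [[-0.1, 0.995, 0.0], [0.995, 0.1, -0.0], [-0.0, 0.0, -1.0]]
force: [-0.9, -0.0, 5.4]
opening: 0.006
grasp_force: 2.8
```

>>> move_arm(
  increments=[
    {"xyz":[0,0,1.5],"roll":0,"grip":0},
    {"xyz":[0,0,0],"roll":0,"grip":0},
  ],
)

```text
time_s: 7.43
position: [0.569, -0.1098, 0.0235]
tcp_rot: [[-0.1, 0.995, 0.001], [0.995, 0.1, -0.0], [-0.001, 0.001, -1.0]]
force: [-3.2, -0.0, 14.9]
opening: 0.003
grasp_force: 7.4
```

```bash
python3 -c "
from look import *
s=bot.read_state();print(s['position'],s['force'],s['moment'],s['tau'])"
```

```text
[ 0.56896096 -0.10980359  0.02347537] [-3.24821588e+00 -6.83754062e-03  1.48620555e+01] [0.06426059 0.56313121 0.04716907] [-1.94119010e-01 -3.68051112e+01 -9.73040253e+00  1.06066363e-01
 -9.85723659e-01 -1.88559992e-03]
```

I have contact at a reported z of 0.0235, so the tips are about 21 mm shorter than the TCP says. I'll back off, go lower and push again.

>>> move_arm(
  increments=[
    {"xyz":[0,0,-17],"roll":0,"grip":0},
    {"xyz":[0,-19,0],"roll":0,"grip":0},
    {"xyz":[0,-19,0],"roll":0,"grip":0},
    {"xyz":[0,0,22],"roll":0,"grip":0},
    {"xyz":[0,0,0],"roll":0,"grip":0},
  ],
)

```text
time_s: 7.85
position: [0.5283, -0.1129, 0.0144]
tcp_rot: [[-0.099, 0.995, -0.005], [0.995, 0.099, 0.002], [0.002, -0.004, -1.0]]
force: [-1.0, -0.3, -1.1]
opening: 0.004
grasp_force: 0.0
```

>>> move_arm(
  increments=[
    {"xyz":[0,6,0],"roll":0,"grip":0},
    {"xyz":[0,4,0],"roll":0,"grip":0},
    {"xyz":[0,4,0],"roll":0,"grip":0},
    {"xyz":[0,4,0],"roll":0,"grip":0},
  ],
)

```text
time_s: 8.18
position: [0.5492, -0.1121, 0.017]
tcp_rot: [[-0.101, 0.995, -0.001], [0.995, 0.101, -0.001], [-0.001, -0.001, -1.0]]
force: [-9.3, -4.6, 11.1]
opening: 0.001
grasp_force: 7.0
```

```bash
python3 -c "
from look import *
s=bot.read_state();print(s['position'],s['force'])
prof()"
```

```text
[ 0.54923952 -0.11211043  0.01700442] [-9.30560766 -4.581821   11.0895941 ]
530:-1 534:-1 538:-1 542:22 546:28 550:35 554:41 558:44 562:44 566:44 570:44 574:44 578:44 582:44 586:37 590:30 594:25 598:0 602:-1 606:-1 610:-1 614:-1 618:-1 622:-1 626:-1 630:-1 634:-1 638:-1 642:-1 646:-1 650:-1 654:-1 658:-1 662:-1 666:-1 670:-1 674:-1 678:-1
```

The pack jams because the push presses down on the slanted flat. Instead I'll set the finger low against the side edge and move up and across, following the edge's arc.

>>> move_arm(
  increments=[
    {"xyz":[0,-12,-3],"roll":0,"grip":0},
    {"xyz":[0,-9,0],"roll":0,"grip":0},
    {"xyz":[0,0,14],"roll":0,"grip":0},
    {"xyz":[0,0,13],"roll":0,"grip":0},
    {"xyz":[0,0,0],"roll":0,"grip":0},
  ],
)

```text
time_s: 8.65
position: [0.5268, -0.1133, -0.0092]
tcp_rot: [[-0.1, 0.995, -0.003], [0.995, 0.1, 0.001], [0.002, -0.003, -1.0]]
force: [0.5, 0.2, -0.4]
opening: 0.007
grasp_force: 0.0
```

>>> move_arm(
  increments=[
    {"xyz":[0,6,0],"roll":0,"grip":0},
    {"xyz":[0,4,0],"roll":0,"grip":0},
    {"xyz":[0,2,0],"roll":0,"grip":0},
    {"xyz":[0,0,0],"roll":0,"grip":0},
  ],
)

```text
time_s: 8.98
position: [0.5407, -0.1127, -0.0073]
tcp_rot: [[-0.1, 0.995, 0.001], [0.995, 0.1, -0.0], [-0.001, 0.001, -1.0]]
force: [-0.5, -0.6, -0.0]
opening: 0.003
grasp_force: 0.4
```

```bash
python3 -c "
from look import *
s=bot.read_state();print(s['position'],s['force'])
prof()"
```

```text
[ 0.5406542  -0.11268849 -0.00731454] [-0.54459046 -0.62386129 -0.02716146]
530:-1 534:-1 538:-1 542:-1 546:24 550:32 554:39 558:44 562:44 566:44 570:44 574:44 578:44 582:44 586:42 590:33 594:27 598:24 602:-1 606:-1 610:-1 614:-1 618:-1 622:-1 626:-1 630:-1 634:-1 638:-1 642:-1 646:-1 650:-1 654:-1 658:-1 662:-1 666:-1 670:-1 674:-1 678:-1
```

>>> move_arm(
  increments=[
    {"xyz":[0,3,-4.5],"roll":0,"grip":0},
    {"xyz":[0,4,-4],"roll":0,"grip":0},
    {"xyz":[0,4,-4],"roll":0,"grip":0},
    {"xyz":[0,4.5,-3.8],"roll":0,"grip":0},
    {"xyz":[0,5,-2.5],"roll":0,"grip":0},
  ],
)

```text
time_s: 9.45
position: [0.5622, -0.111, 0.012]
tcp_rot: [[-0.1, 0.995, 0.003], [0.995, 0.1, -0.001], [-0.001, 0.003, -1.0]]
force: [0.3, -0.6, -0.3]
opening: 0.006
grasp_force: 0.0
```

```bash
python3 -c "
from look import *
s=bot.read_state();print(s['position'],s['force'])
prof()"
```

```text
[ 0.56215257 -0.11096286  0.01199482] [ 0.25867227 -0.55309899 -0.34849375]
530:-1 534:-1 538:-1 542:-1 546:-1 550:-1 554:-1 558:-1 562:-1 566:23 570:41 574:43 578:44 582:46 586:47 590:48 594:49 598:47 602:43 606:40 610:36 614:34 618:32 622:-0 626:-1 630:-1 634:-1 638:-1 642:-1 646:-1 650:-1 654:-1 658:-1 662:-1 666:-1 670:-1 674:-1 678:-1
```

>>> move_arm(
  increments=[
    {"xyz":[0,0,0],"roll":0,"grip":0},
    {"xyz":[0,0,0],"roll":0,"grip":0},
    {"xyz":[0,0,0],"roll":0,"grip":0},
  ],
)

```text
time_s: 9.75
position: [0.5601, -0.1105, 0.0108]
tcp_rot: [[-0.1, 0.995, -0.0], [0.995, 0.1, 0.0], [0.0, -0.0, -1.0]]
force: [-0.4, 0.5, 0.2]
opening: 0.01
grasp_force: 0.0
```

```bash
python3 -c "
from look import *
s=bot.read_state();print(s['position'],s['force'])
prof();im,P=prof(-.06,-.045); save('w4',im)"
```

```text
[ 0.56013624 -0.11050428  0.01077729] [-0.36165686  0.53826239  0.19563856]
530:-1 534:-1 538:-1 542:-1 546:-1 550:-1 554:-1 558:-1 562:-1 566:-1 570:-0 574:26 578:29 582:40 586:45 590:45 594:45 598:44 602:44 606:44 610:44 614:39 618:32 622:26 626:23 630:-1 634:-1 638:-1 642:-1 646:-1 650:-1 654:-1 658:-1 662:-1 666:-1 670:-1 674:-1 678:-1
530:-1 534:-1 538:-1 542:-1 546:-1 550:-1 554:-1 558:-1 562:-1 566:-1 570:23 574:27 578:32 582:43 586:44 590:44 594:44 598:44 602:44 606:44 610:43 614:34 618:28 622:24 630:-1 634:-1 638:-1 642:-1 646:-1 650:-1 654:-1 658:-1 662:-1 666:-1 670:-1 674:-1 678:-1
```

The first roll worked, and the profile dip shows the groove on the −x upper flat. I'll do the second roll.

>>> move_arm(
  increments=[
    {"xyz":[0,0,10],"roll":0,"grip":0},
    {"xyz":[0,0,10],"roll":0,"grip":0},
    {"xyz":[0,7,0],"roll":0,"grip":0},
    {"xyz":[0,4,0],"roll":0,"grip":0},
    {"xyz":[0,3,0],"roll":0,"grip":0},
  ],
)

```text
time_s: 10.27
position: [0.5736, -0.1088, -0.0098]
tcp_rot: [[-0.1, 0.995, -0.003], [0.995, 0.1, 0.001], [0.001, -0.003, -1.0]]
force: [-3.0, -0.7, 0.7]
opening: 0.006
grasp_force: 1.3
```

>>> move_arm(
  increments=[
    {"xyz":[0,3,-4.5],"roll":0,"grip":0},
    {"xyz":[0,4,-4],"roll":0,"grip":0},
    {"xyz":[0,4,-4],"roll":0,"grip":0},
    {"xyz":[0,4.5,-3.8],"roll":0,"grip":0},
    {"xyz":[0,5,-2.5],"roll":0,"grip":0},
  ],
)

```text
time_s: 10.68
position: [0.5962, -0.1074, 0.011]
tcp_rot: [[-0.1, 0.995, 0.003], [0.995, 0.1, -0.001], [-0.001, 0.002, -1.0]]
force: [0.3, 0.6, -0.6]
opening: 0.001
grasp_force: 0.0
```

>>> move_arm(
  increments=[
    {"xyz":[0,0,0],"roll":0,"grip":0},
    {"xyz":[0,0,0],"roll":0,"grip":0},
    {"xyz":[0,0,0],"roll":0,"grip":0},
    {"xyz":[0,0,0],"roll":0,"grip":0},
  ],
)

```text
time_s: 11.02
position: [0.5941, -0.107, 0.0095]
tcp_rot: [[-0.1, 0.995, -0.001], [0.995, 0.1, 0.0], [0.0, -0.001, -1.0]]
force: [-0.5, 0.7, -0.3]
opening: 0.005
grasp_force: 0.0
```

```bash
python3 -c "
from look import *
s=bot.read_state();print(s['position'],s['force'])
prof();im,P=prof(-.06,-.045); save('w4',im)"
```

```text
[ 0.59413117 -0.10703904  0.00954391] [-0.48160011  0.69801424 -0.2951401 ]
530:-1 534:-1 538:-1 542:-1 546:-1 550:-1 554:-1 558:-1 562:-1 566:-1 570:-1 574:-1 578:-1 582:-1 586:-1 590:-1 594:-1 598:-1 602:-0 606:27 610:34 614:41 618:44 622:44 626:41 630:41 634:41 638:44 642:44 646:38 650:31 654:26 658:23 662:-1 666:-1 670:-1 674:-1 678:-1
530:-1 534:-1 538:-1 542:-1 546:-1 550:-1 554:-1 558:-1 562:-1 566:-1 570:-1 574:-1 578:-1 582:-1 586:-1 590:-1 594:-1 598:-1 602:22 606:30 610:37 614:43 618:44 622:42 626:41 630:41 634:43 638:44 642:43 646:35 650:29 654:24 662:-1 666:-1 670:-1 674:-1 678:-1
```

The groove is up. I'll rise and shift back to measure the pack's pose.

>>> move_arm(
  increments=[
    {"xyz":[-5,-5,-35],"roll":0,"grip":20},
    {"xyz":[-20,8,-30],"roll":0,"grip":40},
    {"xyz":[-30,12,-20],"roll":0,"grip":60},
    {"xyz":[-30,12,-15],"roll":0,"grip":80},
    {"xyz":[-20,8,0],"roll":0,"grip":80},
  ],
)

```text
time_s: 11.53
position: [0.6438, -0.2121, 0.1144]
tcp_rot: [[-0.099, 0.995, 0.009], [0.995, 0.099, -0.005], [-0.006, 0.008, -1.0]]
force: [1.9, 0.0, 0.3]
opening: 0.3
grasp_force: 0.0
```

```bash
cat >> look.py <<'E'
def pose(cx,cy,n='wrist',save_=None):
    im,d,P,_=cloud(n)
    if save_: save(save_,im)
    q=P.reshape(-1,3); C=im.reshape(-1,3).astype(int)
    q=q[(abs(q[:,0]-cx)<.06)&(abs(q[:,1]-cy)<.1)&(q[:,2]>.015)&(q[:,2]<.06)&(C[:,1]-C[:,0]<25)]
    r=cv2.minAreaRect(q[:,:2].astype(np.float32)*1000)
    t=q[q[:,2]>.0425]; g=q[(q[:,2]<.0418)&(q[:,2]>.038)]
    print(len(q),'rect',np.round(cv2.boxPoints(r)).tolist(),r,'top med',np.round(np.median(t,0),4))
    return im,P,q
E
python3 -c "
from look import *
s=bot.read_state();print(s['position'],s['force'],s['opening'])
pose(.63,-.1,save_='w5'); pose(.63,-.1,'top')
im,d,P,(m,R,t)=cloud('wrist')
for l in('pack_a','flap'):
  for r in bot.spot_in(l,'wrist'): print(l,round(r['conf'],2),np.round(R@np.array(r['at'])+t,3))
"
```

```text
[ 0.64377574 -0.21212029  0.11439959] [1.89236129 0.0167768  0.31335375] 0.29998783402891727
8591 rect [[601.0, -51.0], [614.0, -170.0], [666.0, -164.0], [653.0, -45.0]] ((633.2537841796875, -107.64160919189453), (52.26480484008789, 119.56192779541016), 6.246343612670898) top med [ 0.6346 -0.1049  0.0441]
233 rect [[601.0, -40.0], [606.0, -109.0], [658.0, -105.0], [652.0, -36.0]] ((629.1470336914062, -72.50933837890625), (51.67660140991211, 69.69998168945312), 4.717270374298096) top med [ 0.6313 -0.0675  0.0455]
pack_a 0.89 [ 0.51  -0.246  0.035]
pack_a 0.87 [ 0.634 -0.105  0.039]
```

View pics/w5.png

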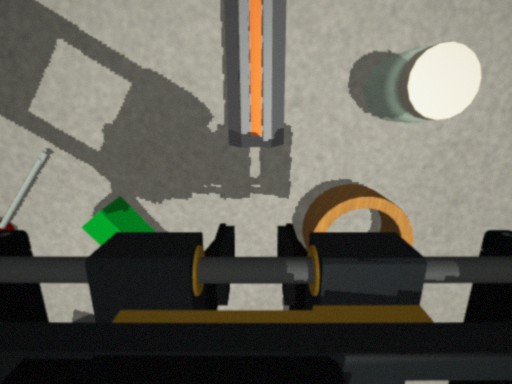

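The wrist view shows the pack with its copper groove up at (257,70), and its rear end near (257,140). Next I'll grip it across its edges, slide it onto the dock's centre line and square it up.

```bash
python3 -c "
from plan import *
plan(.634,-.108,.06,6.2,g=100)"
```

```text
at [ 0.6384 -0.2071  0.1087] yaw 5.72 t 11.7833 n 3
{"xyz": [33.0, 1.8, 16.2], "roll": -0.0028, "grip": 100}
{"xyz": [33.0, 1.9, 16.2], "roll": -0.0028, "grip": 100}
{"xyz": [33.0, 2.0, 16.2], "roll": -0.0028, "grip": 100}
```

>>> move_arm(
  increments=[
    {"xyz":[33,1.8,16],"roll":-0.003,"grip":100},
    {"xyz":[33,1.9,16],"roll":-0.003,"grip":100},
    {"xyz":[33,2,16],"roll":-0.003,"grip":100},
    {"xyz":[0,0,0],"roll":0,"grip":100},
    {"xyz":[0,0,0],"roll":0,"grip":100},
  ],
)

```text
time_s: 12.2
position: [0.6326, -0.105, 0.0598]
tcp_rot: [[-0.113, 0.994, -0.006], [0.994, 0.113, 0.002], [0.003, -0.006, -1.0]]
force: [1.9, -1.1, 0.1]
opening: 0.914
grasp_force: 0.0
```

>>> move_arm(
  increments=[
    {"xyz":[0,0,0],"roll":0,"grip":100},
    {"xyz":[0,0,0],"roll":0,"grip":100},
    {"xyz":[0,0,0],"roll":0,"grip":100},
    {"xyz":[0,0,0],"roll":0,"grip":100},
  ],
)

```text
time_s: 12.53
position: [0.6359, -0.1103, 0.0624]
tcp_rot: [[-0.107, 0.994, 0.001], [0.994, 0.107, -0.001], [-0.001, 0.001, -1.0]]
force: [0.4, 0.1, 0.1]
opening: 0.996
grasp_force: 0.0
```

```bash
python3 -c "
from look import *
s=bot.read_state();print(s['position'],s['force'],s['opening'])
prof()
im,d,P,_=cloud('wrist')
for z in (.035,.045,.055,.065,.075,.085,.095,.105,.115,.125,.135,.145):
  k=P[(abs(P[...,2]-z)<.005)&(P[...,1]<-.07)&(P[...,1]>-.15)]
  if len(k): print(z,len(k),np.round([k[:,0].min(),k[:,0].max(),k[:,1].min(),k[:,1].max()],3))
"
```

```text
[ 0.6358967  -0.1102877   0.06240987] [0.40977975 0.13167805 0.14674418] 0.9959623790223873
530:-1 534:-1 538:-1 542:-1 546:-1 550:-1 554:-1 558:-1 562:-1 566:-1 570:-1 574:-1 578:-1 582:-1 586:-1 590:-1 594:-1 598:-1 602:23 606:28 610:34 614:41 618:44 622:44 626:41 630:41 634:41 638:44 642:44 646:37 650:31 654:25 658:-1 662:-1 666:-1 670:-1 674:-1 678:-1
0.035 1903 [ 0.608  0.779 -0.15  -0.07 ]
0.045 4357 [ 0.614  0.784 -0.145 -0.07 ]
0.055 948 [ 0.738  0.785 -0.116 -0.074]
0.065 356 [ 0.741  0.776 -0.102 -0.076]
0.075 1620 [ 0.742  0.789 -0.098 -0.076]
0.085 399 [ 0.582  0.787 -0.124 -0.077]
0.095 483 [ 0.582  0.686 -0.121 -0.093]
0.105 531 [ 0.581  0.687 -0.116 -0.093]
0.115 502 [ 0.58   0.689 -0.125 -0.093]
0.125 423 [ 0.578  0.69  -0.125 -0.093]
0.135 969 [ 0.586  0.685 -0.127 -0.1  ]
0.145 752 [ 0.585  0.684 -0.126 -0.093]
```

>>> move_arm(
  increments=[
    {"xyz":[0,-1,30],"roll":0,"grip":100},
    {"xyz":[0,0,25],"roll":0,"grip":100},
    {"xyz":[0,0,13],"roll":0,"grip":100},
    {"xyz":[0,0,0],"roll":0,"grip":100},
  ],
)

```text
time_s: 12.97
position: [0.6318, -0.1087, -0.0094]
tcp_rot: [[-0.108, 0.994, -0.006], [0.994, 0.108, 0.002], [0.003, -0.006, -1.0]]
force: [-0.8, -0.9, 0.1]
opening: 1.0
grasp_force: 0.0
```

>>> move_arm(
  increments=[
    {"xyz":[0,0,0],"roll":0,"grip":60},
    {"xyz":[0,0,0],"roll":0,"grip":60},
    {"xyz":[0,0,0],"roll":0,"grip":55},
    {"xyz":[0,0,0],"roll":0,"grip":55},
    {"xyz":[0,0,0],"roll":0,"grip":55},
  ],
)

```text
time_s: 13.38
position: [0.6352, -0.1094, -0.0051]
tcp_rot: [[-0.109, 0.994, 0.002], [0.994, 0.109, -0.001], [-0.001, 0.002, -1.0]]
force: [0.4, -0.3, -0.8]
opening: 0.706
grasp_force: 0.0
```

```bash
python3 -c "
from look import *
s=bot.read_state();print(s['position'],s['force'],s['opening'],s['grasp_force'])
prof()"
```

```text
[ 0.63519889 -0.10940348 -0.00505022] [ 0.36733585 -0.31442965 -0.79184267] 0.7059506619081486 0.0
530:-1 534:-1 538:-1 542:-1 546:-1 550:-1 554:-1 558:-1 562:-1 566:-1 570:-1 574:-1 578:-1 582:-1 586:-1 590:-1 594:-1 598:-1 602:23 606:27 610:34 614:41 618:44 622:44 626:41 630:41 634:41 638:44 642:44 646:38 650:31 654:25 658:-1 662:-1 666:-1 670:-1 674:-1 678:-1
```

```bash
python3 -c "
from plan import *
plan(.552,-.11,-.006,-3.8,g=62,n=14)"
```

```text
at [ 0.635  -0.1093 -0.0053] yaw 6.25 t 13.4333 n 14
{"xyz": [0.6, -5.9, 0.1], "roll": 0.0125, "grip": 62}
{"xyz": [0.5, -5.9, 0.1], "roll": 0.0125, "grip": 62}
{"xyz": [0.5, -5.9, 0.1], "roll": 0.0125, "grip": 62}
{"xyz": [0.4, -5.9, 0.1], "roll": 0.0125, "grip": 62}
{"xyz": [0.3, -5.9, 0.1], "roll": 0.0125, "grip": 62}
{"xyz": [0.2, -5.9, 0.1], "roll": 0.0125, "grip": 62}
{"xyz": [0.2, -5.9, 0.1], "roll": 0.0125, "grip": 62}
{"xyz": [0.1, -5.9, 0.1], "roll": 0.0125, "grip": 62}
{"xyz": [0.0, -5.9, 0.1], "roll": 0.0125, "grip": 62}
{"xyz": [-0.1, -5.9, 0.1], "roll": 0.0125, "grip": 62}
{"xyz": [-0.1, -5.9, 0.1], "roll": 0.0125, "grip": 62}
{"xyz": [-0.2, -5.9, 0.1], "roll": 0.0125, "grip": 62}
{"xyz": [-0.3, -5.9, 0.1], "roll": 0.0125, "grip": 62}
{"xyz": [-0.4, -5.9, 0.1], "roll": 0.0125, "grip": 62}
```

>>> move_arm(
  increments=[
    {"xyz":[0,0,0],"roll":0,"grip":62},
    {"xyz":[0,0,0],"roll":0,"grip":62},
    {"xyz":[0,0,0],"roll":0,"grip":62},
    {"xyz":[0,-2,0],"roll":0,"grip":62},
  ],
)

```text
time_s: 13.77
position: [0.6329, -0.1095, -0.0061]
tcp_rot: [[-0.109, 0.994, 0.001], [0.994, 0.109, -0.0], [-0.0, 0.001, -1.0]]
force: [2.1, 0.9, -0.7]
opening: 0.624
grasp_force: 1.4
```

>>> move_arm(
  increments=[
    {"xyz":[0.4,-4,0],"roll":0.009,"grip":62},
    {"xyz":[0.4,-5,0],"roll":0.011,"grip":62},
    {"xyz":[0.4,-5,0],"roll":0.011,"grip":62},
    {"xyz":[0.4,-5,0],"roll":0.011,"grip":62},
  ],
)

```text
time_s: 14.1
position: [0.6133, -0.1098, -0.006]
tcp_rot: [[-0.066, 0.998, 0.001], [0.998, 0.066, -0.0], [-0.0, 0.001, -1.0]]
force: [2.5, 0.2, 0.3]
opening: 0.619
grasp_force: 1.2
```

```bash
python3 -c "
from look import *
s=bot.read_state();print(s['position'],s['force'],s['opening'],s['grasp_force'])
prof()"
```

```text
[ 0.61329688 -0.10980231 -0.00602833] [2.48974539 0.21868282 0.29557429] 0.6192225112724987 1.1589732253924012
530:-1 534:-1 538:-1 542:-1 546:-1 550:-1 554:-1 558:-1 562:-1 566:-1 570:-1 574:-1 578:-1 582:-1 586:25 590:30 594:38 598:44 602:44 606:41 610:41 614:41 618:44 622:44 626:41 630:34 634:28 638:23 642:-1 646:-1 650:-1 654:-1 658:-1 662:-1 666:-1 670:-1 674:-1 678:-1
```

The pack slides flat at about 2.5 N, so I'll carry on.

>>> move_arm(
  increments=[
    {"xyz":[0,-6,0],"roll":0.0125,"grip":62},
    {"xyz":[0,-6,0],"roll":0.0125,"grip":62},
    {"xyz":[0,-6,0],"roll":0.0125,"grip":62},
    {"xyz":[0,-6,0],"roll":0.0125,"grip":62},
    {"xyz":[0,-6,0],"roll":0.0125,"grip":62},
  ],
)

```text
time_s: 14.57
position: [0.5828, -0.1109, -0.0062]
tcp_rot: [[-0.003, 1.0, 0.0], [1.0, 0.003, -0.0], [-0.0, 0.0, -1.0]]
force: [2.2, 0.4, 0.7]
opening: 0.625
grasp_force: 1.2
```

>>> move_arm(
  increments=[
    {"xyz":[0,-6,0],"roll":0.0125,"grip":62},
    {"xyz":[0,-6,0],"roll":0.0125,"grip":62},
    {"xyz":[0,-6,0],"roll":0.0125,"grip":62},
    {"xyz":[0,-5,0],"roll":0.0125,"grip":62},
    {"xyz":[0,-4,0],"roll":0.0125,"grip":62},
  ],
)

```text
time_s: 14.98
position: [0.5557, -0.1103, -0.0062]
tcp_rot: [[0.059, 0.998, -0.0], [0.998, -0.059, 0.0], [0.0, -0.0, -1.0]]
force: [2.9, 0.0, 0.3]
opening: 0.618
grasp_force: 1.2
```

```bash
python3 -c "
from look import *
s=bot.read_state();print(s['position'],s['force'],s['opening'],s['grasp_force'])
prof(); prof(-.06,-.045)
im,d,P,_=cloud('wrist'); q=P.reshape(-1,3)
q=q[(q[:,2]>.03)&(q[:,2]<.05)&(q[:,0]>.48)&(q[:,0]<.66)]
for lo in np.arange(.04,.2,.015):
  k=q[(q[:,1]>lo)&(q[:,1]<lo+.015)]; a=k[k[:,0]<.565]; b=k[k[:,0]>.575]
  if len(a) and len(b): print(round(lo+.0075,4),len(a),len(b),np.round([a[:,0].min(),a[:,0].max(),b[:,0].min(),b[:,0].max()],3))
"
```

```text
[ 0.55571565 -0.1102892  -0.00621584] [2.94330808 0.01236206 0.30971576] 0.6182550224411455 1.235429341904819
530:-1 534:25 538:30 542:37 546:44 550:44 554:42 558:41 562:41 566:44 570:44 574:42 578:35 582:28 586:24 590:-1 594:-1 598:-1 602:-1 606:-1 610:-1 614:-1 618:-1 622:-1 626:-1 630:-1 634:-1 638:-1 642:-1 646:-1 650:-1 654:-1 658:-1 662:-1 666:-1 670:-1 674:-1 678:-1
530:-1 534:25 538:30 542:37 546:43 550:44 554:42 558:41 562:41 566:44 570:44 574:42 578:35 582:28 586:24 590:-1 594:-1 598:-1 602:-1 606:-1 610:-1 614:-1 618:-1 622:-1 626:-1 630:-1 634:-1 638:-1 642:-1 646:-1 650:-1 654:-1 658:-1 662:-1 666:-1 670:-1 674:-1 678:-1
```

>>> move_arm(
  increments=[
    {"xyz":[0,-3,0],"roll":0.02,"grip":62},
    {"xyz":[0,-2,0],"roll":0.02,"grip":61},
    {"xyz":[0,0,0],"roll":0,"grip":60},
    {"xyz":[0,0,0],"roll":0,"grip":60},
  ],
)

```text
time_s: 15.47
position: [0.5514, -0.1101, -0.0063]
tcp_rot: [[0.098, 0.995, -0.0], [0.995, -0.098, -0.0], [-0.0, -0.0, -1.0]]
force: [1.4, -1.5, -0.8]
opening: 0.604
grasp_force: 0.8
```

```bash
python3 -c "
from look import *
s=bot.read_state();print(s['position'],s['tcp_rot'][1],s['force'],s['opening'],s['grasp_force'])
prof(); prof(-.06,-.045)
"
```

```text
[ 0.55138362 -0.11006416 -0.00627944] [ 9.95203766e-01 -9.78236032e-02 -7.88208054e-05] [ 1.44390177 -1.54869851 -0.80898279] 0.6037147554123532 0.8021627319976687
530:25 534:30 538:37 542:44 546:44 550:41 554:41 558:41 562:44 566:44 570:42 574:35 578:28 582:24 586:-1 590:-1 594:-1 598:-1 602:-1 606:-1 610:-1 614:-1 618:-1 622:-1 626:-1 630:-1 634:-1 638:-1 642:-1 646:-1 650:-1 654:-1 658:-1 662:-1 666:-1 670:-1 674:-1 678:-1
530:24 534:28 538:35 542:42 546:44 550:44 554:41 558:41 562:41 566:44 570:44 574:37 578:30 582:25 586:-1 590:-1 594:-1 598:-1 602:-1 606:-1 610:-1 614:-1 618:-1 622:-1 626:-1 630:-1 634:-1 638:-1 642:-1 646:-1 650:-1 654:-1 658:-1 662:-1 666:-1 670:-1 674:-1 678:-1
```

The pack is aligned. I'll release it and move behind its rear end.

>>> move_arm(
  increments=[
    {"xyz":[0,0,0],"roll":0,"grip":75},
    {"xyz":[0,0,0],"roll":0,"grip":80},
    {"xyz":[0,0,-15],"roll":0,"grip":85},
    {"xyz":[0,0,-35],"roll":0,"grip":70},
    {"xyz":[0,0,-35],"roll":0,"grip":50},
  ],
)

```text
time_s: 15.98
position: [0.5489, -0.1091, 0.0779]
tcp_rot: [[0.098, 0.995, -0.006], [0.995, -0.098, 0.003], [0.002, -0.007, -1.0]]
force: [0.8, -0.3, 0.3]
opening: 0.735
grasp_force: 0.0
```

>>> move_arm(
  increments=[
    {"xyz":[-30,0,0],"roll":0,"grip":20},
    {"xyz":[-40,1,0],"roll":0,"grip":20},
    {"xyz":[-29,1,0],"roll":0,"grip":20},
    {"xyz":[0,0,0],"roll":0,"grip":20},
    {"xyz":[0,0,0],"roll":0,"grip":20},
  ],
)

```text
time_s: 16.4
position: [0.5428, -0.2099, 0.0786]
tcp_rot: [[0.101, 0.995, -0.001], [0.995, -0.101, 0.001], [0.001, -0.001, -1.0]]
force: [-0.4, 0.1, 0.2]
opening: 0.386
grasp_force: 0.0
```

```bash
python3 -c "
from look import *
s=bot.read_state();print(s['opening'])
pose(.552,-.1)
prof(-.16,-.15);prof(-.12,-.10);prof(-.08,-.06)
plan(.5465,-.203,.06,-3.8)
im,d,P,_=cloud('top'); q=P.reshape(-1,3);C=im.reshape(-1,3).astype(int)
g=q[(C[:,1]-C[:,0]>40)&(abs(q[:,0]-.54)<.09)&(abs(q[:,1]+.29)<.09)]
print('green',np.round(cv2.boxPoints(cv2.minAreaRect(g[:,:2].astype(np.float32)*1000))).tolist())
"
```

```text
0.38617909160648417
10504 rect [[520.0, -166.0], [572.0, -171.0], [582.0, -59.0], [530.0, -54.0]] ((551.0125732421875, -112.36460876464844), (112.624755859375, 52.26381301879883), 84.55845642089844) top med [ 0.5527 -0.1106  0.0441]
530:37 534:44 538:44 542:41 546:41 550:41 554:44 558:44 562:41 566:35 570:27 574:23 578:-1 582:-1 586:-1 590:-1 594:-1 598:-1 602:-1 606:-1 610:-1 614:-1 618:-1 622:-1 626:-1 630:-1 634:-1 638:-1 642:-1 646:-1 650:-1 654:-1 658:-1 662:-1 666:-1 670:-1 674:-1 678:-1
530:30 534:37 538:43 542:44 546:41 550:41 554:41 558:44 562:44 566:42 570:35 574:28 578:23 582:-1 586:-1 590:-1 594:-1 598:-1 602:-1 606:-1 610:-1 614:-1 618:-1 622:-1 626:-1 630:-1 634:-1 638:-1 642:-1 646:-1 650:-1 654:-1 658:-1 662:-1 666:-1 670:-1 674:-1 678:-1
530:25 534:31 538:37 542:44 546:44 550:42 554:41 558:41 562:44 566:44 570:41 574:34 578:27 582:22 586:-1 590:-1 594:-1 598:-1 602:-1 606:-1 610:-1 614:-1 618:-1 622:-1 626:-1 630:-1 634:-1 638:-1 642:-1 646:-1 650:-1 654:-1 658:-1 662:-1 666:-1 670:-1 674:-1 678:-1
at [ 0.543  -0.207   0.0783] yaw -5.54 t 16.6 n 1
{"xyz": [4.3, 3.1, 18.3], "roll": -0.0304, "grip": 0}
green [[432.0, -248.0], [578.0, -363.0], [603.0, -332.0], [456.0, -217.0]]
```

>>> move_arm(
  increments=[
    {"xyz":[2,3,20],"roll":-0.0304,"grip":20},
    {"xyz":[0,0,30],"roll":0,"grip":20},
    {"xyz":[0,0,25],"roll":0,"grip":20},
    {"xyz":[0,0,11],"roll":0,"grip":20},
    {"xyz":[0,0,0],"roll":0,"grip":20},
  ],
)

```text
time_s: 17.07
position: [0.5449, -0.2049, -0.0099]
tcp_rot: [[0.066, 0.998, -0.005], [0.998, -0.066, 0.003], [0.003, -0.006, -1.0]]
force: [0.5, 0.3, -0.1]
opening: 0.202
grasp_force: 0.0
```

```bash
python3 -c "
from look import *
s=bot.read_state();print(s['opening'],s['force'])
plan(.5563,-.043,-.008,-3.8,n=14,g=20)
"
```

```text
0.20171661262826907 [ 0.49069277  0.26998516 -0.11449193]
at [ 0.5449 -0.2049 -0.0099] yaw -3.8 t 17.0667 n 14
{"xyz": [11.6, 0.0, -0.1], "roll": -0.0, "grip": 20}
{"xyz": [11.6, 0.0, -0.1], "roll": -0.0, "grip": 20}
{"xyz": [11.6, 0.0, -0.1], "roll": -0.0, "grip": 20}
{"xyz": [11.6, 0.0, -0.1], "roll": -0.0, "grip": 20}
{"xyz": [11.6, 0.0, -0.1], "roll": -0.0, "grip": 20}
{"xyz": [11.6, 0.0, -0.1], "roll": -0.0, "grip": 20}
{"xyz": [11.6, 0.0, -0.1], "roll": -0.0, "grip": 20}
{"xyz": [11.6, 0.0, -0.1], "roll": -0.0, "grip": 20}
{"xyz": [11.6, 0.0, -0.1], "roll": -0.0, "grip": 20}
{"xyz": [11.6, 0.0, -0.1], "roll": -0.0, "grip": 20}
{"xyz": [11.6, 0.0, -0.1], "roll": -0.0, "grip": 20}
{"xyz": [11.6, 0.0, -0.1], "roll": -0.0, "grip": 20}
{"xyz": [11.6, 0.0, -0.1], "roll": -0.0, "grip": 20}
{"xyz": [11.6, 0.0, -0.1], "roll": -0.0, "grip": 20}
```

>>> move_arm(
  increments=[
    {"xyz":[9,0,0],"roll":0,"grip":20},
    {"xyz":[9,0,0],"roll":0,"grip":20},
    {"xyz":[7,0,0],"roll":0,"grip":20},
    {"xyz":[7,0,0],"roll":0,"grip":20},
    {"xyz":[8,0,0],"roll":0,"grip":20},
  ],
)

```text
time_s: 17.48
position: [0.551, -0.1674, -0.0058]
tcp_rot: [[0.066, 0.998, 0.003], [0.998, -0.066, -0.003], [-0.002, 0.003, -1.0]]
force: [-0.4, -4.0, 2.8]
opening: 0.195
grasp_force: 1.9
```

>>> move_arm(
  increments=[
    {"xyz":[10,0,0],"roll":0,"grip":20},
    {"xyz":[10,0,0],"roll":0,"grip":20},
    {"xyz":[10,0,0],"roll":0,"grip":20},
    {"xyz":[8,0,0],"roll":0,"grip":20},
    {"xyz":[0,0,0],"roll":0,"grip":20},
  ],
)

```text
time_s: 17.9
position: [0.5515, -0.1267, -0.0074]
tcp_rot: [[0.066, 0.998, -0.001], [0.998, -0.066, 0.002], [0.002, -0.002, -1.0]]
force: [0.2, 0.4, 0.9]
opening: 0.202
grasp_force: 0.0
```

```bash
cat >> look.py <<'E'
def status(cx,cy):
    s=bot.read_state();print(s['time_s'],np.round(s['position'],4),np.round(s['force'],1),s['opening'],'axis x at tcp',.5667+.0667*(s['position'][1]-.113))
    im,d,P,_=cloud('wrist'); q=P.reshape(-1,3); C=im.reshape(-1,3).astype(int)
    cu=q[(C[:,0]-C[:,2]>70)&(q[:,2]<.06)&(q[:,2]>.02)&(abs(q[:,0]-.56)<.06)]
    if len(cu)>20:
        r=np.polyfit(cu[:,1],cu[:,0],1); y=np.percentile(cu[:,1],[1,99]); print('groove slope deg',round(np.degrees(np.arctan(r[0])),2),'y',np.round(y,3),'x at ends',np.round(np.polyval(r,y),4),'axis',np.round(.5667+.0667*(y-.113),4),'z',np.round(np.median(cu[:,2]),4))
    return im,P
E
python3 -c "
from look import *
im,P=status(0,0); save('w6',im)"
```

```text
17.9 [ 0.5515 -0.1267 -0.0074] [0.2 0.4 0.9] 0.20229167917615223 axis x at tcp 0.5507132877122727
groove slope deg 3.97 y [-0.104 -0.008] x at ends [0.5497 0.5563] axis [0.5522 0.5586] z 0.0411
```

View pics/w6.png

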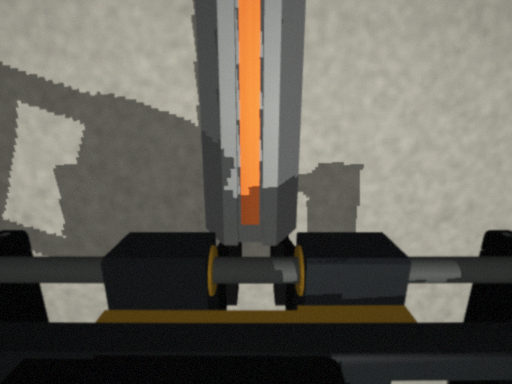

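The wrist view shows the pack straight ahead of the fingers, with the groove at (250,110) parallel to the dock axis. I'll push on.

>>> move_arm(
  increments=[
    {"xyz":[10,0.3,0],"roll":0,"grip":20},
    {"xyz":[10,0.3,0],"roll":0,"grip":20},
    {"xyz":[10,0.3,0],"roll":0,"grip":20},
    {"xyz":[10,0.3,0],"roll":0,"grip":20},
    {"xyz":[10,0.3,0],"roll":0,"grip":20},
  ],
)

```text
time_s: 18.37
position: [0.5565, -0.0779, -0.0076]
tcp_rot: [[0.067, 0.998, -0.001], [0.998, -0.067, 0.001], [0.001, -0.001, -1.0]]
force: [0.3, -1.5, -0.5]
opening: 0.201
grasp_force: 0.7
```

>>> move_arm(
  increments=[
    {"xyz":[10,0.3,0],"roll":0,"grip":20},
    {"xyz":[10,0.3,0],"roll":0,"grip":20},
    {"xyz":[10,0.3,0],"roll":0,"grip":20},
    {"xyz":[6,0,0],"roll":0,"grip":20},
  ],
)

```text
time_s: 18.7
position: [0.5603, -0.0419, -0.0073]
tcp_rot: [[0.067, 0.998, -0.0], [0.998, -0.067, 0.0], [0.0, -0.0, -1.0]]
force: [0.5, -1.4, -0.4]
opening: 0.201
grasp_force: 0.7
```

```bash
python3 -c "
from look import *
im,P=status(0,0)
im,d,P,(m,R,t)=cloud('top')
q=P.reshape(-1,3); C=im.reshape(-1,3).astype(int)
b=C.sum(1)>480
for lo in np.arange(.055,.20,.012):
  k=q[b&(q[:,2]>.025)&(q[:,2]<.05)&(q[:,1]>lo)&(q[:,1]<lo+.012)&(abs(q[:,0]-.57)<.11)]
  a=k[k[:,0]<.57,0];c=k[k[:,0]>.57,0]
  if len(a)>2 and len(c)>2: print(round(lo+.006,3),np.round([a.min(),np.median(a),a.max(),c.min(),np.median(c),c.max()],3))
"
```

```text
18.7 [ 0.5603 -0.0419 -0.0073] [ 0.5 -1.4 -0.4] 0.20149549507237288 axis x at tcp 0.5563654025257072
groove slope deg 3.85 y [-0.019  0.077] x at ends [0.5584 0.5649] axis [0.5579 0.5643] z 0.0412
```

>>> move_arm(
  increments=[
    {"xyz":[8,0,0],"roll":0,"grip":20},
    {"xyz":[8,0,0],"roll":0,"grip":20},
    {"xyz":[8,0,0],"roll":0,"grip":20},
    {"xyz":[8,0,0],"roll":0,"grip":20},
    {"xyz":[8,0,0],"roll":0,"grip":20},
  ],
)

```text
time_s: 19.22
position: [0.5647, -0.0045, -0.0069]
tcp_rot: [[0.068, 0.998, 0.003], [0.998, -0.068, -0.002], [-0.001, 0.003, -1.0]]
force: [1.2, -4.7, -1.5]
opening: 0.198
grasp_force: 2.0
```

```bash
python3 -c "
from look import *
im,P=status(0,0)
"
```

```text
19.2167 [ 0.5647 -0.0045 -0.0069] [ 1.2 -4.7 -1.5] 0.1982075411180548 axis x at tcp 0.5588630168987795
groove slope deg 5.72 y [0.019 0.114] x at ends [0.5629 0.5724] axis [0.5604 0.5668] z 0.0412
```

>>> move_arm(
  increments=[
    {"xyz":[8,0,0],"roll":0,"grip":20},
    {"xyz":[8,0,0],"roll":0,"grip":20},
    {"xyz":[8,0,0],"roll":0,"grip":20},
    {"xyz":[8,0,0],"roll":0,"grip":20},
    {"xyz":[8,0,0],"roll":0,"grip":20},
  ],
)

```text
time_s: 19.68
position: [0.5661, 0.0365, -0.007]
tcp_rot: [[0.068, 0.998, 0.001], [0.998, -0.068, -0.0], [-0.0, 0.001, -1.0]]
force: [0.4, -4.9, 2.5]
opening: 0.199
grasp_force: 2.4
```

```bash
python3 -c "
from look import *
im,P=status(0,0); save('w7',im)
"
```

```text
19.6833 [ 0.5661  0.0365 -0.007 ] [ 0.4 -4.9  2.5] 0.19917627503379373 axis x at tcp 0.5616005200997257
groove slope deg 9.78 y [0.061 0.155] x at ends [0.5654 0.5816] axis [0.5632 0.5695] z 0.0411
```

View pics/w7.png

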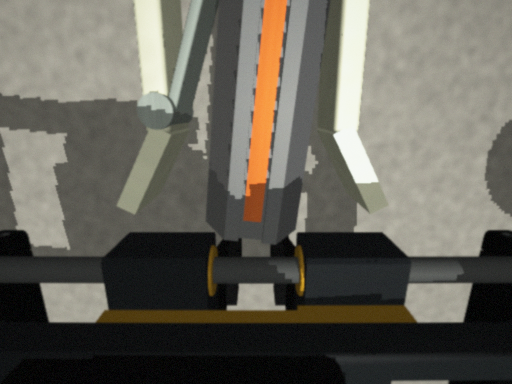

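The wrist view shows the pack entering at (265,120), with the flap swung inward at (195,50). The pack is yawed slightly right, and the wall will guide it.

>>> move_arm(
  increments=[
    {"xyz":[8,0,0],"roll":0,"grip":20},
    {"xyz":[8,0,0],"roll":0,"grip":20},
    {"xyz":[8,0,0],"roll":0,"grip":20},
    {"xyz":[8,0,0],"roll":0,"grip":20},
    {"xyz":[8,0,0],"roll":0,"grip":20},
  ],
)

```text
time_s: 20.15
position: [0.5686, 0.0768, -0.0071]
tcp_rot: [[0.068, 0.998, 0.0], [0.998, -0.068, -0.0], [-0.0, 0.0, -1.0]]
force: [0.2, -4.3, 2.5]
opening: 0.2
grasp_force: 2.3
```

```bash
python3 -c "
from look import *
im,P=status(0,0)
"
```

```text
20.15 [ 0.5686  0.0768 -0.0071] [ 0.2 -4.3  2.5] 0.19953390883061387 axis x at tcp 0.5642823928740301
groove slope deg 9.63 y [0.101 0.195] x at ends [0.5683 0.5842] axis [0.5659 0.5722] z 0.0411
```

>>> move_arm(
  increments=[
    {"xyz":[8,0,0],"roll":0,"grip":20},
    {"xyz":[8,0,0],"roll":0,"grip":20},
    {"xyz":[8,0,0],"roll":0,"grip":20},
    {"xyz":[8,0,0],"roll":0,"grip":20},
    {"xyz":[8,0,0],"roll":0,"grip":20},
  ],
)

```text
time_s: 20.62
position: [0.5713, 0.1168, -0.0073]
tcp_rot: [[0.068, 0.998, 0.0], [0.998, -0.068, -0.0], [-0.0, 0.0, -1.0]]
force: [0.6, -4.5, 1.1]
opening: 0.198
grasp_force: 2.0
```

```bash
python3 -c "
from look import *
im,P=status(0,0)
"
```

```text
20.6167 [ 0.5713  0.1168 -0.0073] [ 0.6 -4.5  1.1] 0.19842097522568966 axis x at tcp 0.5669528637950974
groove slope deg 9.12 y [0.141 0.235] x at ends [0.5711 0.5862] axis [0.5686 0.5748] z 0.0411
```

>>> move_arm(
  increments=[
    {"xyz":[8,0,0],"roll":0,"grip":20},
    {"xyz":[8,0,0],"roll":0,"grip":20},
    {"xyz":[8,0,0],"roll":0,"grip":20},
    {"xyz":[8,0,0],"roll":0,"grip":20},
    {"xyz":[8,0,0],"roll":0,"grip":20},
  ],
)

```text
time_s: 21.08
position: [0.5739, 0.1568, -0.0074]
tcp_rot: [[0.067, 0.998, -0.0], [0.998, -0.067, 0.0], [0.0, -0.0, -1.0]]
force: [1.1, -3.3, 1.1]
opening: 0.203
grasp_force: 1.7
```

```bash
python3 -c "
from look import *
im,P=status(0,0)
"
```

```text
21.0833 [ 0.5739  0.1568 -0.0074] [ 1.1 -3.3  1.1] 0.20316819823894028 axis x at tcp 0.569622933478557
groove slope deg 3.74 y [0.179 0.275] x at ends [0.5738 0.5801] axis [0.5711 0.5775] z 0.0411
```

>>> move_arm(
  increments=[
    {"xyz":[8,0,0],"roll":0,"grip":20},
    {"xyz":[8,0,0],"roll":0,"grip":20},
    {"xyz":[8,0,0],"roll":0,"grip":20},
    {"xyz":[6,0,0],"roll":0,"grip":20},
    {"xyz":[4,0,0],"roll":0,"grip":20},
  ],
)

```text
time_s: 21.55
position: [0.5761, 0.1909, -0.0074]
tcp_rot: [[0.067, 0.998, -0.0], [0.998, -0.067, 0.0], [0.0, -0.0, -1.0]]
force: [0.6, -2.4, -0.0]
opening: 0.195
grasp_force: 1.6
```

```bash
python3 -c "
from look import *
im,P=status(0,0); cv2.imwrite('pics/w8.png',im[...,::-1])
im,d,P,(m,R,t)=cloud('top')
q=P.reshape(-1,3); C=im.reshape(-1,3).astype(int)
cu=q[(C[:,0]-C[:,2]>70)&(q[:,2]<.06)&(abs(q[:,0]-.57)<.06)&(q[:,1]>.1)]
print(len(cu),cu[:,1].min() if len(cu) else 0,cu[:,1].max() if len(cu) else 0)
"
```

```text
21.55 [ 0.5761  0.1909 -0.0074] [ 0.6 -2.4 -0. ] 0.19528427317486097 axis x at tcp 0.5718988636313075
groove slope deg 3.75 y [0.213 0.309] x at ends [0.5819 0.5882] axis [0.5734 0.5798] z 0.0412
0 0 0
```

The pack is in and square, so I'll lift out.

>>> move_arm(
  increments=[
    {"xyz":[-3,0,0],"roll":0,"grip":20},
    {"xyz":[0,0,-20],"roll":0,"grip":20},
    {"xyz":[0,0,-35],"roll":0,"grip":20},
    {"xyz":[0,0,-40],"roll":0,"grip":20},
    {"xyz":[-10,0,-38],"roll":0,"grip":20},
  ],
)

```text
time_s: 22.07
position: [0.5739, 0.1779, 0.1265]
tcp_rot: [[0.067, 0.998, -0.003], [0.998, -0.067, 0.001], [0.001, -0.003, -1.0]]
force: [1.1, 0.5, 0.6]
opening: 0.2
grasp_force: 0.0
```

>>> move_arm(
  increments=[
    {"xyz":[-38,0,0],"roll":0,"grip":20},
    {"xyz":[-38,0,0],"roll":0,"grip":20},
    {"xyz":[-38,0,0],"roll":0,"grip":20},
    {"xyz":[0,0,0],"roll":0,"grip":20},
    {"xyz":[0,0,0],"roll":0,"grip":20},
  ],
)

```text
time_s: 22.48
position: [0.5668, 0.0612, 0.1257]
tcp_rot: [[0.072, 0.997, -0.002], [0.997, -0.072, 0.001], [0.001, -0.002, -1.0]]
force: [0.1, 0.5, -0.0]
opening: 0.197
grasp_force: 0.0
```

```bash
python3 -c "
from look import *
im,P=status(0,0); save('w9',im)
f=P[(P[...,2]>.025)&(P[...,2]<.045)&(P[...,0]>.545)&(P[...,0]<.59)&(P[...,1]>.09)&(P[...,1]<.15)]
r=np.polyfit(f[:,0],f[:,1],1) if len(f)>5 else 0; print('flap',len(f),np.median(f,0),r)
for lbl in('pack_a',):
  im,d,P,(m,R,t)=cloud('top')
  for r in bot.spot_in(lbl,'top'): print(round(r['conf'],2),np.round(R@np.array(r['at'])+t,3))
"
```

```text
22.4833 [0.5668 0.0612 0.1257] [ 0.1  0.5 -0. ] 0.1967564246622132 axis x at tcp 0.5632478020192467
groove slope deg 3.06 y [0.212 0.224] x at ends [0.5819 0.5825] axis [0.5733 0.5741] z 0.0413
flap 293 [0.56752082 0.11291592 0.03697754] [-0.06856048  0.15177832]
0.94 [ 0.536 -0.289  0.045]
0.74 [ 0.619 -0.452  0.045]
0.64 [ 0.45  -0.457  0.04 ]
0.64 [0.585 0.281 0.036]
0.63 [ 0.189 -0.286  0.043]
0.61 [0.786 0.254 0.041]
0.53 [0.408 0.304 0.049]
```

View pics/w9.png

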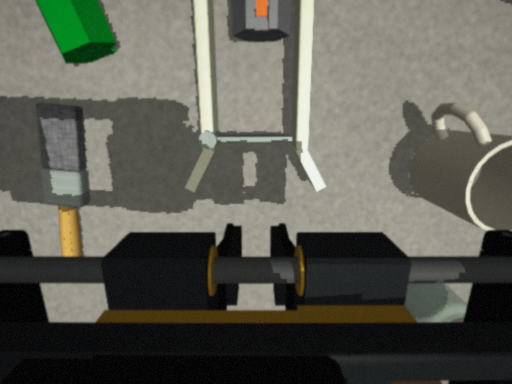

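The wrist view shows the flap shut at (250,137), with the pack behind it in the bay at (262,20), groove up.

```bash
python3 -c "
from rig import bot
print(bot.hand_in())"
```

```text
the job is handed in; nothing more can be done
None
```

I rolled the pack twice so its groove faces up, pushed it through the flap into the bay (centre about 162 mm past the mouth and 8 mm off the middle line), saw the flap shut behind it, and handed the job in; no verdict came back.

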